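Pin the padlocks on the anvil block

TASK

Clear the file off the pinning block and lay it flat in the tool tray. Then stand all the padlock bodies in the block's bays, pins still up, and only once all of them are in, knock every pin fully home with the mallet (never with the gripper). Finally stand the pinned locks in the carton and the mallet back on its head on its rubber mat, leaving the other things on the bench where they are.

Things in the scene. Friction and masses are not known exactly. Their poses are not given: they have to be found in the camera images.
- block: the pinning block: a fixed steel anvil 60 x 196 mm (a foot sticks out 55 mm each way along x at mid length, 12 mm high with its bolt) with three open bays in a row along its own y. Each bay is 36 mm (x) by 52 mm (y); its floor is 10 mm and the tops of all its walls 22 mm above the bench. Origin: centre of the underside, on the bench
- bay0 (a point): centre of the floor of bay 0 of the pinning block (bays at y = -60, 0, +60 mm of the block, 10 mm above the bench)
- bay1 (a point): centre of the floor of bay 1 of the pinning block (bays at y = -60, 0, +60 mm of the block, 10 mm above the bench)
- bay2 (a point): centre of the floor of bay 2 of the pinning block (bays at y = -60, 0, +60 mm of the block, 10 mm above the bench)
- lock1: a brass padlock body without its shackle, standing upside down: a block 30 mm (x) by 46 mm (y) by 44 mm tall, about 0.35 kg, with an 8 mm steel spring pin standing up out of its top. Fits a bay of the pinning block with its 46 mm side along the block's y, either way round. Origin: centre of the underside. May be absent
- lock2: a brass padlock body without its shackle, standing upside down: a block 30 mm (x) by 46 mm (y) by 44 mm tall, about 0.35 kg, with an 8 mm steel spring pin standing up out of its top. Fits a bay of the pinning block with its 46 mm side along the block's y, either way round. Origin: centre of the underside. May be absent
- lock3: a brass padlock body without its shackle, standing upside down: a block 30 mm (x) by 46 mm (y) by 44 mm tall, about 0.35 kg, with an 8 mm steel spring pin standing up out of its top. Fits a bay of the pinning block with its 46 mm side along the block's y, either way round. Origin: centre of the underside. May be absent
- pin1 (a joint): how far the spring pin of lock1 has been driven down, m: 0 = standing 12 mm proud of the lock, 0.010 = home (its head then 2 mm above the brass). It is tight (about 7 N to move), and stays where it is driven
- pin2 (a joint): how far the spring pin of lock2 has been driven down, m: 0 = standing 12 mm proud of the lock, 0.010 = home (its head then 2 mm above the brass). It is tight (about 7 N to move), and stays where it is driven
- pin3 (a joint): how far the spring pin of lock3 has been driven down, m: 0 = standing 12 mm proud of the lock, 0.010 = home (its head then 2 mm above the brass). It is tight (about 7 N to move), and stays where it is driven
- pin1_top (a point): centre of the head of lock1's pin; the pin stands upright at x = 0, y = -10 mm of the lock, its head 56 mm above the lock's underside when fully proud, 46 mm when home
- pin2_top (a point): centre of the head of lock2's pin; the pin stands upright at x = 0, y = -10 mm of the lock, its head 56 mm above the lock's underside when fully proud, 46 mm when home
- pin3_top (a point): centre of the head of lock3's pin; the pin stands upright at x = 0, y = -10 mm of the lock, its head 56 mm above the lock's underside when fully proud, 46 mm when home
- mallet: a wooden mallet, 0.32 kg, standing on one flat face of its head: head an upright cylinder 46 mm in diameter and 76 mm tall, handle a level bar 22 mm wide (y) and 26 mm high that leaves the head along the mallet's own -x and ends 138 mm from the head's axis, its mid-line 46 mm above the lower face. Origin: centre of the lower face, with which one strikes
- mallet_grip (a point): point on the mid-line of the mallet's handle 40 mm from the head's axis (x = -40, z = 46 mm of the mallet), a good place to hold it
- mat: the mallet's place: a fixed black rubber mat 200 mm (x) by 120 mm (y), 4 mm thick. Origin: centre of the underside
- file: a flat file 204 mm long lying across the pinning block: wooden handle 24 mm wide (x), 16 mm high, from y = -102 to -2 mm; steel blade 20 mm wide, 6 mm thick, from y = -2 to +102 mm. Origin: centre of the flat underside, 22 mm above the bench while it lies on the block
- tray: the tool tray: a fixed grey open tray 130 mm (x) by 250 mm (y), 22 mm high, walls and floor 4 mm. Origin: centre of the underside
- carton: the carton for pinned locks: a fixed shallow open cardboard tray 100 mm (x) by 200 mm (y), 22 mm high, walls and floor 4 mm; room for three locks in a row along its y. Origin: centre of the underside
- oil: bystander: oil bottle, 48 mm diameter, 130 mm tall; origin centre of the underside
- tub: bystander: black grease tub, 76 mm diameter, 75 mm tall; origin centre of the underside
- driver: bystander: screwdriver lying on the bench, handle to its -x; origin under its middle
- brush: bystander: bench brush lying on the bench; origin under its middle
- shackle: bystander: loose steel padlock shackle, 55 x 40 mm, 8 mm thick, lying flat; origin at one open end

How it is judged:
By the outcome, as a careful person would: the job done as asked, in the order asked, and still so for the second after the job is handed in, with the robot touching nothing.
Of lock1, lock2, lock3 only 2 to 3 are there at a start; the rules pass over those that are not, and their reading is None.
At some moment in a run one of lock1, lock2, lock3, file may be knocked a few centimetres aside while the robot is not near it.
It also fails if it takes over 210 s, if anything falls off the work surface, if the arm or the gripper's body presses on something with over 40 N, if the wrist force passes 120 N, or if a joint passes its speed limit or range.

ROBOT

A 6-joint arm with a two-finger parallel gripper is mounted at the origin on the work surface. World frame = base frame: x ahead of the robot, y to its left, z up, the work surface at z = 0. Lengths are in mm, angles in rad, forces in N, time in s.
With the tool pointing down it reaches from about 300 to 875 mm from the base axis. Payload 4.2 kg.
Tool frame: the origin (TCP) lies at the very end of the fingers, on their centre line; the grasp point (between the pads) lies 19 mm behind it (ctrl.hold_point_z is the distance from the TCP to the grasp point, in mm); z points along the fingers, y is the line along which they close (so a half turn about z gives the same grasp; the last joint's range is limited). The gripper opens to 85 mm and grips with 20 to 120 N. Pads are 22 mm wide; open, the fingers measure 114 mm over their backs; the gripper's body (76 mm by 85 mm) begins 54 mm behind the grasp point. The pads swing forward as they close: fully open they stand 13 mm farther back than shut.
Start: joints at [-1.13, 0.32, 1.565, -0, 1.257, -0.02], TCP at [255.687, -515.039, 231.338] pointing down, gripper open.
Joint ranges: [-3.11, 3.11], [-0.84, 2.01], [0.21, 2.61], [-1.34, 4.49], [0.05, 2.63], [-2.56, 2.56]. Speed limits (rad/s): [2.57, 2.57, 3.14, 3.14, 3.14, 3.14].

INTERFACE

Orientations are given as a 3x3 rotation matrix whose columns are the frame's x, y, z axes.
In Python, from rig import get_obs, optics, ctrl gives the robot as it stands. The module is installed in compiled form; this text tells all that it offers.
- The arm moves only by the tool carry_out, never from a script. Its argument "moves" is one flat list of numbers, 7 for each row, row after row: the shift along the tool's x, y, z normalised to -1 to 1, where 1 is 0.025 m, then the turn, a rotation vector about the tool's x, y, z normalised to -1 to 1, where 1 is pi/2 rad, then the opening, from -1 (shut) to 1 (fully open). In form: [tx, ty, tz, rx, ry, rz, hand, tx, ty, tz, rx, ry, rz, hand, ...]. A call has 1 to 20 rows; each row shifts and turns the commanded pose from where the row before left it, along the tool's axes as they then stand; what a row does not reach is not made up. A row lasts 1/8 s, in which the tool goes at most 62.5 mm and 10.7 degrees, less where a joint would pass 70% of its speed; a pose out of reach is approached as far as the arm can. A call with a number of a shift or a turn outside -1 to 1 is refused whole. A call with a gripper value outside its range is refused whole. The fingers move at their own pace and stop on an object; "newtons" is the grip in N (left out, the last holds). Time passes only in rows, so rows that do not move let the fingers close. It gives the time, the measured TCP pose, the force, the opening and the grip force at its end, in the units of the state.
- get_obs(): the state, without advancing time (a new reading comes with each control period).
- optics.snapshot(name): name is "scene" or "top"; returns the picture (480x640x3 uint8, red, green, blue); there is no depth.
- optics.camera_model(name): a dict with "camera_matrix" (3x3 intrinsics, pixels), "rvec" (rotation vector, rad) and "tvec" (3), from world to camera coordinates, as OpenCV has them. Camera axes: x right, y down, z forward; pixel columns grow to the right and rows downward; lengths in mm; the calibration is good to about 2 mm. A picture is of the moment at which its call begins. camera_model takes no time and is no camera call.
- ctrl.job_done(): hands the job in; it is judged then, once.
The state is a dict: "time": time; "joint_positions": joint angles; "qvel": joint speeds; "joint_torque": joint torques, N m; "tcp_pos": TCP position; "eef_rot": TCP orientation; "wrist_force": force on the tool from outside, world axes, zero at the start; "ft_torque": the same for the moment, N m; "width": finger opening in mm; "finger_force": force on a finger pad.
Only numpy, scipy, OpenCV 4.12 (cv2) and the standard library are available. Lean on these libraries where they do the work, as an engineer would, in place of code of your own. Each camera call takes 0.05 s, during which the arm holds its last target. There are 200 camera calls.

## Working session

There is one attempt and no reset: what is moved stays moved. The work goes in short steps, Python scripts to look and compute and a tool call to move; the robot and the scene stay as the last step left them, time stands still between calls to the robot, and variables do not carry over. Pictures are saved under pics/ and viewed, at most 14 in all, crops included, and the job is handed in when it is done.

Besides the shell and the picture viewer there is one more tool, called by a JSON object that holds its "op" and its "data". carry_out: Moves the arm, as the interface text tells. Scaled input: -1 to 1 covers 0.025 m each way for a shift and pi/2 rad each way for a turn. Its arguments: {"type":"object","properties":{"moves":{"type":"array","items":{"type":"number","minimum":-1,"maximum":1}},"newtons":{"type":"number"}},"required":["moves"]}

```bash
mkdir -p pics; python3 - <<'E'
from rig import get_obs, optics
import cv2,numpy as np
for n in("scene","top"):
    im=optics.snapshot(n); cv2.imwrite(f"pics/{n}0.png",im[:,:,::-1])
    m=optics.camera_model(n); print(n,m)
    R=cv2.Rodrigues(np.array(m["rvec"],float))[0]; print(-R.T@np.array(m["tvec"]).ravel())
o=get_obs(); print(o)
E
```

```text
scene {'camera_matrix': array([[517.78370949,   0.        , 315.07701569],
       [  0.        , 517.78370949, 234.83987641],
       [  0.        ,   0.        ,   1.        ]]), 'rvec': array([ 1.98938503,  1.29082333, -0.57122246]), 'tvec': array([-230.46719455, -296.10723359, 1657.60748854])}
[1399.79238101 -380.62414865  885.53021132]
top {'camera_matrix': array([[571.26110395,   0.        , 324.39288518],
       [  0.        , 571.26110395, 237.83884118],
       [  0.        ,   0.        ,   1.        ]]), 'rvec': array([ 2.05486574, -2.17158415,  0.24031496]), 'tvec': array([  -1.32993382,  583.19592931, 1072.56653325])}
[ 341.6891136   -12.73798564 1172.00875522]
{'time': 0.1, 'joint_positions': array([-1.12999980e+00,  3.20242740e-01,  1.56553966e+00,  4.11921856e-06,
        1.25741475e+00, -2.00303600e-02]), 'qvel': array([ 0.00010223, -0.0005802 , -0.00353783,  0.00122179,  0.00204332,
       -0.00104904]), 'joint_torque': array([-6.04296092e-04, -4.16408479e+01, -2.34705430e+01, -4.78719426e-05,
        4.89113037e-03,  1.63270835e-05]), 'tcp_pos': array([ 255.50223645, -514.6441538 ,  230.56460199]), 'eef_rot': array([[ 8.95685676e-01,  4.44687201e-01, -6.81029921e-04],
       [ 4.44687721e-01, -8.95684498e-01,  1.45279689e-03],
       [ 3.60522399e-05, -1.60409501e-03, -9.99998713e-01]]), 'wrist_force': array([-0.08845896,  0.0472214 ,  0.46050657]), 'ft_torque': array([ 0.00431372,  0.05044452, -0.02057339]), 'finger_force': 0.0, 'width': 85.46208355461933}
```

View pics/top0.png

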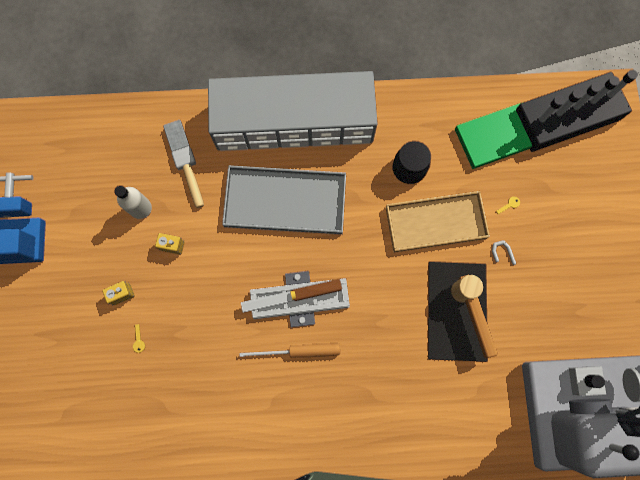

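View pics/scene0.png

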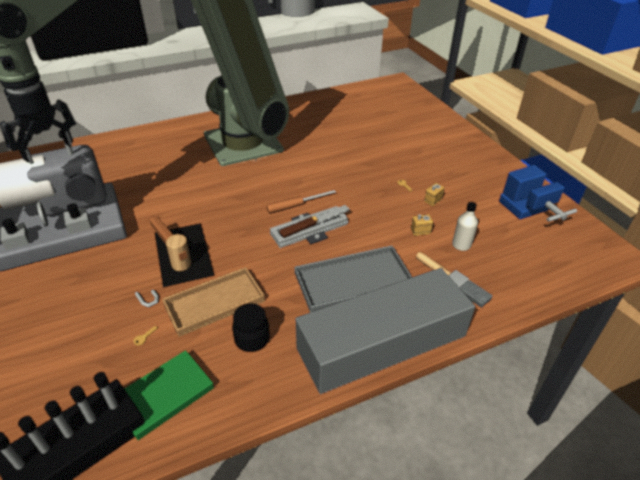

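The top view shows two locks, at about (169,243) and (118,292). The file lies on the block at (300,298), the tray is at (285,200), the carton at (437,222) and the mallet head at (468,289). I'll zoom in for measuring.

```bash
python3 - <<'E'
import cv2,numpy as np
t=cv2.imread("pics/top0.png"); 
def c(x0,x1,y0,y1,f): 
    a=cv2.resize(t[y0:y1,x0:x1],None,fx=f,fy=f,interpolation=cv2.INTER_CUBIC)
    for x in range((x0+9)//10*10,x1,10): cv2.putText(a,str(x),((x-x0)*f,8),0,.3,(255,255,255)); cv2.line(a,((x-x0)*f,10),((x-x0)*f,14),(255,255,255))
    for y in range((y0+9)//10*10,y1,10): cv2.putText(a,str(y),(0,(y-y0)*f),0,.3,(255,255,255)); 
    return a
a=c(95,195,225,315,4); b=c(235,358,262,335,6)
o=np.zeros((a.shape[0]+0,a.shape[1]+0,3),np.uint8)
cv2.imwrite("pics/c1.png",b)
cv2.imwrite("pics/c2.png",np.hstack([a,c(420,505,250,340,4)]))
E
```

```text
(no output)
```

View pics/c1.png

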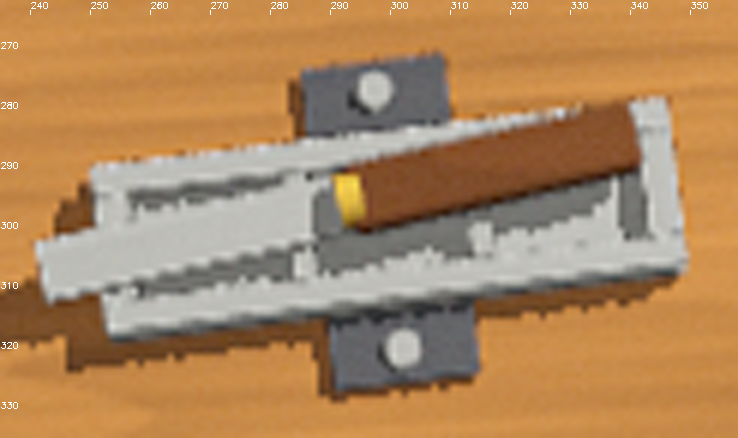

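View pics/c2.png

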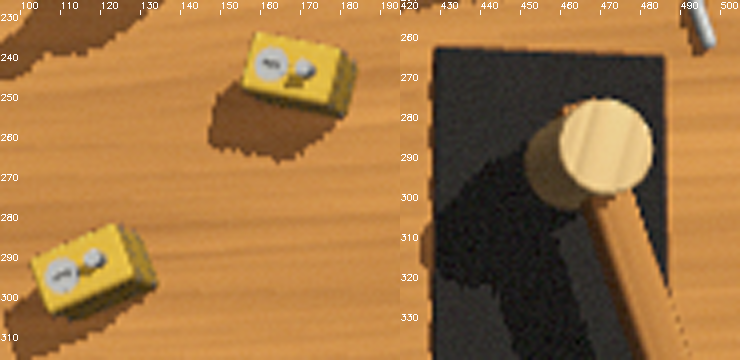

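```bash
cat > h.py <<'E'
import numpy as np,cv2
from scipy.optimize import least_squares
from rig import get_obs,optics
def proj(P,n="top"):
    m=optics.camera_model(n); return cv2.projectPoints(np.array(P,float).reshape(-1,1,3),m["rvec"],m["tvec"],m["camera_matrix"],None)[0].reshape(-1,2)
def back(p,z,n="top"):
    m=optics.camera_model(n);R=cv2.Rodrigues(m["rvec"])[0];c=-R.T@m["tvec"]
    d=R.T@np.linalg.solve(m["camera_matrix"],[*p,1]);return c+d*(z-c[2])/d[2]
def fit(L,pix,yaw0=0,n="top"):
    """L local xyz (z world height), pix; pose x,y,yaw"""
    L=np.array(L,float);pix=np.array(pix,float)
    w=np.array([back(p,l[2],n)[:2] for p,l in zip(pix,L)])
    def f(v):
        c,s=np.cos(v[2]),np.sin(v[2]);return ((L[:,:2]@np.array([[c,s],[-s,c]])+v[:2])-w).ravel()
    best=min((least_squares(f,[*w.mean(0),yaw0+k]) for k in(0,1.57,3.14,-1.57)),key=lambda r:r.cost)
    v=best.x;return v[0],v[1],np.degrees(np.arctan2(np.sin(v[2]),np.cos(v[2]))),np.round(best.fun.reshape(-1,2),1).tolist()
def box(a,b,z): return [[a,b,z],[a,-b,z],[-a,-b,z],[-a,b,z]]
def st():
    o=get_obs();print("t",round(o["time"],2),"tcp",o["tcp_pos"].round(1),"R",o["eef_rot"].round(3).tolist(),"F",o["wrist_force"].round(1),"w",round(o["width"],1),"ff",round(o["finger_force"],1))
E
python3 - <<'E'
from h import *
c=lambda pts,x0,y0,f:[((x+.5)/f-.5+x0,(y+.5)/f-.5+y0) for x,y in pts]
P=lambda n,r:print(n,np.round(r[:3],1),r[3])
P("block",fit(box(30,98,22),c([(90,167),(667,98),(686,270),(108,338)],235,262,6)))
# bolts
print("bolts",[back(p,12) for p in c([(375,90),(403,349)],235,262,6)])
P("file",fit([[10,102,28],[-10,102,28],[12,-102,38],[-12,-102,38]],c([(36,243),(47,303),(630,105),(641,163)],235,262,6)))
P("A",fit(box(15,23,44),c([(258,31),(340,49),(328,106),(243,86)],95,225,4)))
P("B",fit(box(15,23,44),c([(32,261),(121,223),(139,272),(55,314)],95,225,4)))
print("Apin",back(c([(306,68)],95,225,4)[0],56),"Bpin",back(c([(95,258)],95,225,4)[0],56))
print("head",back(c([(206,146)],420,250,4)[0],80),[back(p,63) for p in c([(208,198),(265,350)],420,250,4)], back((491,354),63))
P("tray",fit(box(65,125,22),[(229,168),(346,173),(341,234),(223,228)]))
P("carton",fit(box(50,100,22),[(386,209),(484,194),(488,237),(392,252)]))
P("mat",fit(box(100,60,4),c([(34,47),(264,56)],420,250,4)+[(487,360),(428,359)]))
E
```

```text
block [470.3  23.    3.6] [[1.2, 0.2], [0.8, 0.0], [-0.8, -1.1], [-1.2, 0.8]]
bolts [array([515.22498742,  25.90182055,  12.        ]), array([427.08607655,  20.52954356,  12.        ])]
file [474.7  39.    9.7] [[-0.3, 0.8], [0.1, 0.6], [2.1, 0.1], [-2.0, -1.5]]
A [595.7 281.8 -15.2] [[0.5, 1.0], [-0.0, -2.1], [0.0, -0.3], [-0.5, 1.5]]
B [500.4 382.7  22.5] [[0.4, -0.1], [1.4, 0.9], [-1.4, -1.3], [-0.5, 0.4]]
Apin [592.61517329 271.78497512  56.        ] Bpin [503.12060285 374.55629868  56.        ]
head [ 468.16394437 -309.81550665   80.        ] [array([ 444.78926895, -312.60528007,   63.        ]), array([ 370.72852929, -331.8730169 ,   63.        ])] [ 338.61971781 -337.96562464   63.        ]
tray [675.5  43.9  -6.2] [[0.7, 2.5], [-1.9, 0.3], [0.1, -4.4], [1.1, 1.5]]
carton [ 610.2 -270.7    4.9] [[5.9, -0.8], [1.7, 8.1], [-5.5, -2.9], [-2.1, -4.3]]
mat [ 429.6 -296.6   -5.4] [[1.5, 0.5], [1.4, -0.0], [-2.8, -1.0], [-0.1, 0.5]]
```

```bash
cat >> h.py <<'E'
def plan(x,y,z,yaw):
    o=get_obs();R=o["eef_rot"];p=o["tcp_pos"];y0=np.degrees(np.arctan2(R[1,0],R[0,0]))
    d=(yaw-y0+180)%360-180;c,s=np.cos(np.radians(yaw)),np.sin(np.radians(yaw));e=np.array([x,y,z])-p
    print(f"yaw {y0:.1f} q6 now {np.degrees(o['joint_positions'][5]):.0f} turn {d:.1f}deg rz_total {-d/90:.3f}; then units tx {(c*e[0]+s*e[1])/25:.3f} ty {(s*e[0]-c*e[1])/25:.3f} tz {-e[2]/25:.3f}")
E
python3 - <<'E'
from h import *
plan(477.1,25.2,60,99.7)
im=cv2.imread("pics/top0.png");hsv=cv2.cvtColor(im,cv2.COLOR_BGR2HSV)
for n,p in(("carton",(437,222)),("tray",(285,200)),("card",None)):
    if p is None: continue
    x,y=p; print(n,hsv[y,x],"bench",hsv[260,380])
    m=np.zeros((482,642),np.uint8);cv2.floodFill(im.copy(),m,p,(0,0,0),(6,6,6),(6,6,6),4|cv2.FLOODFILL_MASK_ONLY|(255<<8))
    r=cv2.minAreaRect(np.argwhere(m[1:-1,1:-1])[:,::-1].astype(np.float32)); b=cv2.boxPoints(r)
    W=np.array([back(q,4)[:2] for q in b]); print(np.round(b,1).tolist(),W.round(0).tolist(),W.mean(0).round(1))
    for i in range(4): e=W[(i+1)%4]-W[i];print(np.linalg.norm(e).round(0),np.degrees(np.arctan2(e[1],e[0])).round(1))
print([ (q,back(q,22)[:2].round(0)) for q in [(386,209),(484,194),(488,237),(392,252)]])
E
```

```text
yaw 26.4 q6 now -1 turn 73.3deg rz_total -0.814; then units tx 19.792 ty 12.376 tz 6.823
carton [ 18 121 209] bench [ 16 161 211]
[[389.0, 211.10000610351562], [472.70001220703125, 199.1999969482422], [478.20001220703125, 237.5], [394.5, 249.5]] [[645.0, -174.0], [662.0, -354.0], [578.0, -357.0], [562.0, -179.0]] [ 611.8 -266.2]
181.0 -84.7
84.0 -178.5
178.0 95.1
83.0 3.3
tray [ 38   7 155] bench [ 16 161 211]
[[225.89999389648438, 223.89999389648438], [228.89999389648438, 174.1999969482422], [338.5, 180.89999389648438], [335.5, 230.60000610351562]] [[636.0, 170.0], [745.0, 162.0], [718.0, -72.0], [609.0, -59.0]] [677.1  50.4]
110.0 -4.5
235.0 -96.7
109.0 173.1
231.0 83.3
[((386, 209), array([ 645., -166.])), ((484, 194), array([ 667., -374.])), ((488, 237), array([ 574., -372.])), ((392, 252), array([ 554., -171.]))]
```

{"op": "carry_out", "data": {"moves": [0, 0, 0, 0, 0, -0.1163, 1, 0, 0, 0, 0, 0, -0.1163, 1, 0, 0, 0, 0, 0, -0.1163, 1, 0, 0, 0, 0, 0, -0.1163, 1, 0, 0, 0, 0, 0, -0.1163, 1, 0, 0, 0, 0, 0, -0.1163, 1, 0, 0, 0, 0, 0, -0.1163, 1, 0.99, 0.62, 0, 0, 0, 0, 1, 0.99, 0.62, 0, 0, 0, 0, 1, 0.99, 0.62, 0, 0, 0, 0, 1, 0.99, 0.62, 0, 0, 0, 0, 1, 0.99, 0.62, 0, 0, 0, 0, 1, 0.99, 0.62, 0, 0, 0, 0, 1, 0.99, 0.62, 0, 0, 0, 0, 1, 0.99, 0.62, 0, 0, 0, 0, 1, 0.99, 0.62, 0, 0, 0, 0, 1, 0.99, 0.62, 0, 0, 0, 0, 1], "newtons": 40}}

```text
time: 2.22
tcp_pos: [366.9, -244.0, 231.0]
eef_rot: [[-0.168, 0.986, -0.001], [0.986, 0.168, 0.0], [0.0, -0.0, -1.0]]
wrist_force: [0.9, -0.1, -0.3]
width: 85.5
finger_force: 0.0
```

{"op": "carry_out", "data": {"moves": [0.99, 0.62, 0, 0, 0, 0, 1, 0.99, 0.62, 0, 0, 0, 0, 1, 0.99, 0.62, 0, 0, 0, 0, 1, 0.99, 0.62, 0.977, 0, 0, 0, 1, 0.99, 0.62, 0.977, 0, 0, 0, 1, 0.99, 0.62, 0.977, 0, 0, 0, 1, 0.99, 0.62, 0.977, 0, 0, 0, 1, 0.99, 0.62, 0.977, 0, 0, 0, 1, 0.99, 0.62, 0.977, 0, 0, 0, 1, 0.97, 0.6, 0.977, 0, 0, 0, 1, 0, 0, 0, 0, 0, 0, 0.2, 0, 0, 0, 0, 0, 0, 0.2, 0, 0, 0, 0, 0, 0, 0.2]}}

```text
time: 3.85
tcp_pos: [477.9, 23.6, 61.2]
eef_rot: [[-0.167, 0.986, 0.001], [0.986, 0.167, -0.0], [-0.0, 0.001, -1.0]]
wrist_force: [-1.1, -0.2, 0.1]
width: 50.7
finger_force: 0.0
```

```bash
python3 - <<'E'
from h import *
st();plan(477.1,25.2,24,99.7)
cv2.imwrite("pics/s1.png",cv2.resize(optics.snapshot("scene")[150:270,250:400,::-1],None,fx=5,fy=5,interpolation=2))
E
```

```text
t 3.85 tcp [477.9  23.6  61.2] R [[-0.167, 0.986, 0.001], [0.986, 0.167, -0.0], [-0.0, 0.001, -1.0]] F [-1.1 -0.2  0.1] w 50.7 ff 0.0
yaw 99.6 q6 now -8 turn 0.1deg rz_total -0.001; then units tx 0.067 ty -0.022 tz 1.487
```

View pics/s1.png

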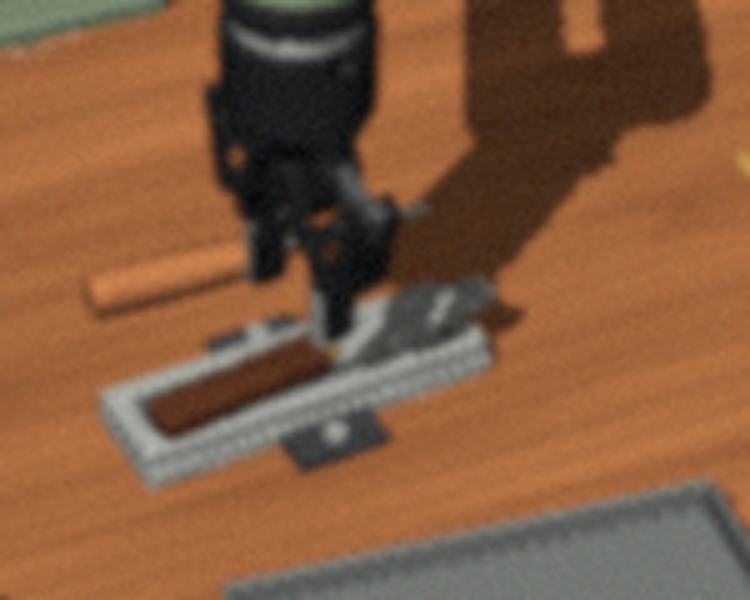

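The fingers straddle the file's handle next to the ferrule, at crop position (320,320). I'll descend and grasp.

{"op": "carry_out", "data": {"moves": [-0.1, 0, 0.49, 0, 0, 0, 0.2, 0, 0, 0.49, 0, 0, 0, 0.2, 0, 0, 0.49, 0, 0, 0, 0.2, 0, 0, 0, 0, 0, 0, -1, 0, 0, 0, 0, 0, 0, -1, 0, 0, 0, 0, 0, 0, -1, 0, 0, 0, 0, 0, 0, -1, 0, 0, 0, 0, 0, 0, -1, 0, 0, 0, 0, 0, 0, -1], "newtons": 50}}

```text
time: 5.03
tcp_pos: [478.2, 22.0, 23.6]
eef_rot: [[-0.168, 0.986, 0.0], [0.986, 0.168, -0.0], [-0.0, 0.0, -1.0]]
wrist_force: [-0.4, -0.7, -2.7]
width: 22.3
finger_force: 50.6
```

{"op": "carry_out", "data": {"moves": [0, 0, -0.4, 0, 0, 0, -1, 0, 0, -0.8, 0, 0, 0, -1, 0, 0, -0.8, 0, 0, 0, -1, 0, 0, -0.8, 0, 0, 0, -1, 0, 0, 0, 0, 0, 0, -1]}}

```text
time: 5.65
tcp_pos: [479.4, 22.0, 95.3]
eef_rot: [[-0.168, 0.986, 0.004], [0.986, 0.168, 0.0], [-0.001, 0.004, -1.0]]
wrist_force: [0.5, -0.3, -2.6]
width: 22.5
finger_force: 50.7
```

```bash
python3 - <<'E'
from h import *
st()
plan(676-.1134*15,46-.9936*15,60,83.5)
E
```

```text
t 5.65 tcp [479.4  22.   95.3] R [[-0.168, 0.986, 0.004], [0.986, 0.168, 0.0], [-0.001, 0.004, -1.0]] F [ 0.5 -0.3 -2.6] w 22.5 ff 50.7
yaw 99.7 q6 now -8 turn -16.2deg rz_total 0.180; then units tx 1.245 ty 7.704 tz 1.414
```

{"op": "carry_out", "data": {"moves": [0, 0, 0, 0, 0, 0.09, -1, 0, 0, 0, 0, 0, 0.09, -1, 0.156, 0.963, 0, 0, 0, 0, -1, 0.156, 0.963, 0, 0, 0, 0, -1, 0.156, 0.963, 0, 0, 0, 0, -1, 0.156, 0.963, 0, 0, 0, 0, -1, 0.156, 0.963, 0, 0, 0, 0, -1, 0.156, 0.963, 0, 0, 0, 0, -1, 0.156, 0.963, 0, 0, 0, 0, -1, 0.156, 0.963, 0, 0, 0, 0, -1, 0, 0, 0.8, 0, 0, 0, -1, 0, 0, 0.8, 0, 0, 0, -1, 0, 0, 0, 0, 0, 0, -1, 0, 0, 0, 0, 0, 0, -1]}}

```text
time: 7.4
tcp_pos: [673.2, 31.0, 53.7]
eef_rot: [[0.114, 0.994, 0.0], [0.994, -0.114, -0.0], [-0.0, 0.0, -1.0]]
wrist_force: [-0.3, -0.4, -1.2]
width: 22.6
finger_force: 50.6
```

```bash
python3 - <<'E'
from h import *
st()
a=optics.snapshot("scene")[220:370,270:430,::-1];b=optics.snapshot("top")[140:290,200:360,::-1]
cv2.imwrite("pics/s2.png",cv2.resize(np.hstack([a,b]),None,fx=2.5,fy=2.5,interpolation=2))
E
```

```text
t 7.4 tcp [673.2  31.   53.7] R [[0.114, 0.994, 0.0], [0.994, -0.114, -0.0], [-0.0, 0.0, -1.0]] F [-0.3 -0.4 -1.2] w 22.6 ff 50.6
```

View pics/s2.png

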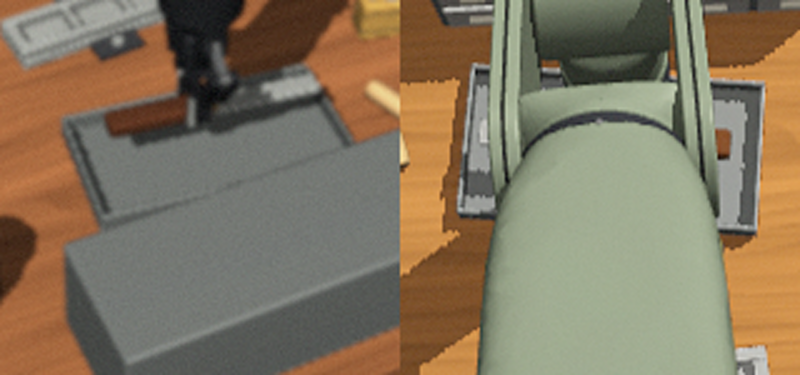

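The file is held level, over the tray and in line with it. I'll lower it and release.

{"op": "carry_out", "data": {"moves": [0, 0, 0.6, 0, 0, 0, -1, 0, 0, 0.6, 0, 0, 0, -1, 0, 0, 0.35, 0, 0, 0, -1, 0, 0, 0.3, 0, 0, 0, -1, 0, 0, 0, 0, 0, 0, -1, 0, 0, 0, 0, 0, 0, 0.0, 0, 0, 0, 0, 0, 0, 0.0, 0, 0, 0, 0, 0, 0, 0.0]}}

```text
time: 8.5
tcp_pos: [673.4, 31.0, 8.0]
eef_rot: [[0.114, 0.994, 0.001], [0.994, -0.114, -0.0], [0.0, 0.001, -1.0]]
wrist_force: [0.0, 0.2, -0.0]
width: 42.9
finger_force: 0.0
```

{"op": "carry_out", "data": {"moves": [0, 0, -0.6, 0, 0, 0, 0, 0, 0, -1, 0, 0, 0, 0, 0, 0, -1, 0, 0, 0, 0, 0, 0, -1, 0, 0, 0, 0.5, 0, 0, -1, 0, 0, 0, 0.5, -1, 0, 0, 0, 0, 0, 0.5, -1, 0, 0, 0, 0, 0, 0.5, -1, 0, 0, 0, 0, 0, 0.5, -1, 0, 0, 0, 0, 0, 0.5, -1, 0, 0, 0, 0, 0, 0.5, -1, 0, 0, 0, 0, 0, 0.5, -1, 0, 0, 0, 0, 0, 0.5, -1, 0, 0, 0, 0, 0, 0.5]}}

```text
time: 10.12
tcp_pos: [649.9, -169.5, 122.1]
eef_rot: [[0.114, 0.993, -0.0], [0.993, -0.114, 0.0], [-0.0, -0.0, -1.0]]
wrist_force: [0.2, 0.7, -0.1]
width: 64.1
finger_force: 0.0
```

```bash
python3 - <<'E'
from h import *
st()
b=optics.snapshot("top")[:,:,::-1];cv2.imwrite("pics/top1.png",b)
cv2.imwrite("pics/s3.png",cv2.resize(b[140:340,90:360],None,fx=2.9,fy=2.9,interpolation=2))
E
```

```text
t 10.12 tcp [ 649.9 -169.5  122.1] R [[0.114, 0.993, -0.0], [0.993, -0.114, 0.0], [-0.0, -0.0, -1.0]] F [ 0.2  0.7 -0.1] w 64.1 ff 0.0
```

View pics/s3.png

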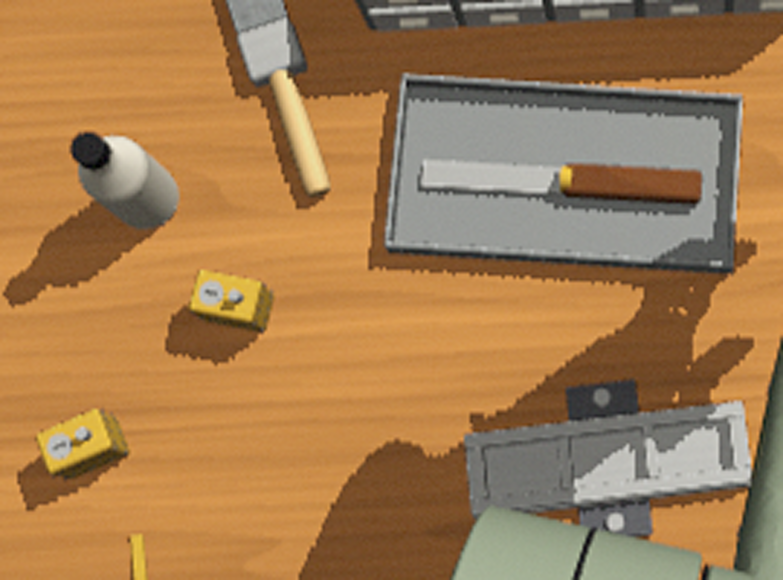

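The file lies flat in the tray and the locks haven't moved. I'll refine the lock and block poses by silhouette.

```bash
cat >> h.py <<'E'
from scipy.optimize import minimize
def lockmask(n,im,xy):
    u,v=proj([[*xy,25]],n)[0].astype(int)
    hsv=cv2.cvtColor(im,cv2.COLOR_BGR2HSV);m=((hsv[...,0]>=21)&(hsv[...,0]<=40)&(hsv[...,1]>110)).astype(np.uint8)
    w=np.zeros_like(m);w[v-22:v+22,u-25:u+25]=1;m&=w
    k,l,s,_=cv2.connectedComponentsWithStats(m);i=1+s[1:,4].argmax();h=cv2.convexHull(np.argwhere(l==i)[:,::-1].astype(np.int32))
    o=np.zeros(m.shape,np.uint8);cv2.fillConvexPoly(o,h,1);return o
def silfit(x,y,yaw,z0=0,ims=None,cams=("top",)):
    ims=ims or {n:optics.snapshot(n)[:,:,::-1].copy() for n in cams}
    M={n:cv2.blur(lockmask(n,ims[n],(x,y)).astype(np.float32),(3,3)) for n in ims}
    def cost(v):
        a=np.radians(v[2]);c,s=np.cos(a),np.sin(a);t=0
        P=[[v[0]+c*i*15-s*j*23,v[1]+s*i*15+c*j*23,z0+k] for i in(-1,1) for j in(-1,1) for k in(0,44)]
        for n in M:
            h=cv2.convexHull(proj(P,n).astype(np.float32));F=np.zeros(M[n].shape,np.uint8)
            cv2.fillConvexPoly(F,np.round((h.reshape(-1,2))*16).astype(np.int32),255,cv2.LINE_AA,4)
            t+=np.square(cv2.blur(F.astype(np.float32)/255,(3,3))-M[n]).sum()
        return t
    r=min((minimize(cost,[x+a,y+b,yaw],method="Nelder-Mead",options=dict(initial_simplex=[[x+a,y+b,yaw],[x+a+4,y+b,yaw],[x+a,y+b+4,yaw],[x+a,y+b,yaw+8]],maxiter=200)) for a,b in((0,0),(3,-3))),key=lambda r:r.fun)
    return r.x.round(1),round(r.fun,1),{n:int(M[n].sum()) for n in M}
E
python3 - <<'E'
from h import *
t=cv2.imread("pics/top1.png");s=cv2.imread("pics/scene0.png")
for p in((595.7,281.8,-15.2),(500.4,382.7,22.5)):
    print(silfit(*p,ims={"top":t}),silfit(*p,ims={"scene":s}),silfit(*p,ims={"top":t,"scene":s}))
c=[(x/2.9+90-.3,y/2.9+140-.3) for x,y in[(467,437),(743,403),(750,482),(475,516)]]
print(fit(box(30,98,22),c))
E
```

```text
(array([596.9, 284.1, -19.9]), np.float64(44.1), {'top': 429}) (array([598.5, 284.5, -40.7]), np.float64(391.0), {'scene': 2}) (array([597.4, 284.8, -26.1]), np.float64(468.1), {'top': 429, 'scene': 2})Traceback (most recent call last):
  File "<stdin>", line 4, in <module>
  File "h.py", line 33, in silfit
    M={n:cv2.blur(lockmask(n,ims[n],(x,y)).astype(np.float32),(3,3)) for n in ims}
                  ~~~~~~~~^^^^^^^^^^^^^^^^
  File "h.py", line 29, in lockmask
    k,l,s,_=cv2.connectedComponentsWithStats(m);i=1+s[1:,4].argmax();h=cv2.convexHull(np.argwhere(l==i)[:,::-1].astype(np.int32))
                                                    ~~~~~~~~~~~~~~^^
ValueError: attempt to get argmax of an empty sequence
```

```bash
python3 - <<'E'
from h import *
c=[(x/2.9+90-.3,y/2.9+140-.3) for x,y in[(467,437),(743,403),(750,482),(475,516)]]
print(fit(box(30,98,22),c), "brush end",back((90+322/2.9,140+190/2.9),10))
l=[(x/2.9+90-.3,y/2.9+140-.3) for x,y in[(199,270),(267,287),(258,327),(190,311)]];print(fit(box(15,23,44),l)[:3])
plan(595.6,281.7,122,74.8)
E
```

```text
(np.float64(469.86184437452033), np.float64(22.231130985893053), np.float64(3.7918309359317752), [[2.5, 1.8], [2.2, -0.4], [-2.3, -3.1], [-2.4, 1.7]]) brush end [677.30924904 220.8448602   10.        ]
(np.float64(593.3955311050958), np.float64(280.1378667793161), np.float64(-15.59635662041172))
yaw 83.4 q6 now -9 turn -8.6deg rz_total 0.095; then units tx 16.973 ty -6.851 tz 0.008
```

{"op": "carry_out", "data": {"moves": [0, 0, 0, 0, 0, 0.095, 0.4, 0.996, -0.402, 0, 0, 0, 0, 0.4, 0.996, -0.402, 0, 0, 0, 0, 0.4, 0.996, -0.402, 0, 0, 0, 0, 0.4, 0.996, -0.402, 0, 0, 0, 0, 0.4, 0.996, -0.402, 0, 0, 0, 0, 0.4, 0.996, -0.402, 0, 0, 0, 0, 0.4, 0.996, -0.402, 0, 0, 0, 0, 0.4, 0.996, -0.402, 0, 0, 0, 0, 0.4, 0.996, -0.402, 0, 0, 0, 0, 0.4, 0.996, -0.402, 0, 0, 0, 0, 0.4, 0.996, -0.402, 0, 0, 0, 0, 0.4, 0.996, -0.402, 0, 0, 0, 0, 0.4, 0.996, -0.402, 0, 0, 0, 0, 0.4, 0.996, -0.402, 0, 0, 0, 0, 0.4, 0.996, -0.402, 0, 0, 0, 0, 0.4, 0.996, -0.402, 0, 0, 0, 0, 0.4, 0.996, -0.402, 0, 0, 0, 0, 0.4, 0, 0, 0.9, 0, 0, 0, 0.4, 0, 0, 0, 0, 0, 0, 0.4]}}

```text
time: 12.68
tcp_pos: [594.2, 285.2, 98.1]
eef_rot: [[0.259, 0.966, -0.004], [0.966, -0.259, -0.002], [-0.003, -0.003, -1.0]]
wrist_force: [-0.8, 0.1, -0.1]
width: 59.9
finger_force: 0.0
```

```bash
python3 - <<'E'
from h import *
plan(595.,281.3,15,74.8)
cv2.imwrite("pics/s4.png",cv2.resize(optics.snapshot("scene")[150:270,340:490,::-1],None,fx=5,fy=5,interpolation=2))
E
```

```text
yaw 75.0 q6 now 40 turn -0.2deg rz_total 0.002; then units tx -0.141 ty 0.070 tz 3.323
```

View pics/s4.png

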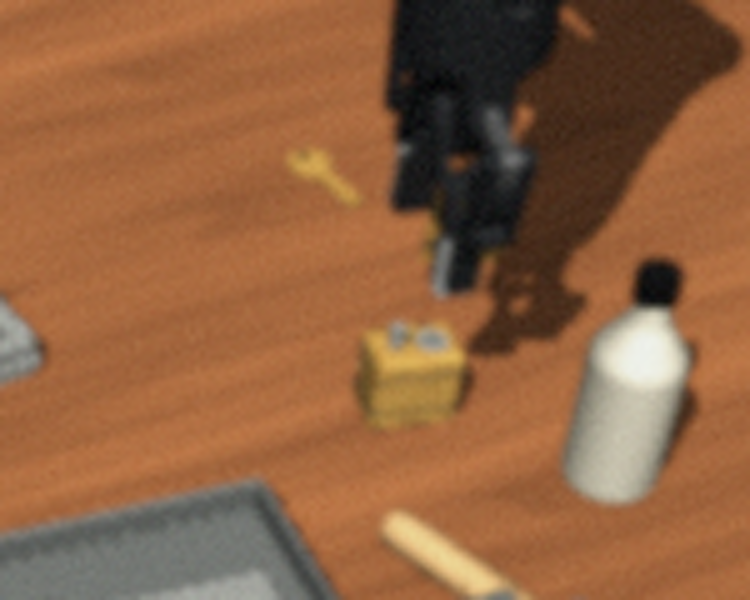

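```bash
python3 - <<'E'
from h import *
f=lambda x,y:((x+.5)/5-.5+340,(y+.5)/5-.5+150)
print(fit([[15,-23,44],[15,23,44],[15,-23,0],[15,23,0],[-15,-23,44],[-15,23,44]],[f(*p) for p in[(368,363),(466,355),(374,427),(460,412),(358,334),(450,322)]],-.2,"scene"), back(f(400,327),56,"scene"))
print("tcp px",(proj([get_obs()["tcp_pos"]],"scene")-[340,150])*5)
E
```

```text
(np.float64(593.8118674009738), np.float64(283.75546503485543), np.float64(-12.150203102979273), [[4.3, 4.8], [-0.7, 1.2], [1.5, -3.8], [3.1, -5.9], [-3.5, 3.5], [-4.7, 0.2]]) [593.40966693 274.06076755  56.        ]
tcp px [[431.27287562 253.52067465]]
```

{"op": "carry_out", "data": {"moves": [-0.11, 0.04, 0.8, 0, 0, 0, 0.4, 0, 0, 0.8, 0, 0, 0, 0.4, 0, 0, 0.8, 0, 0, 0, 0.4, 0, 0, 0.5, 0, 0, 0, 0.4, 0, 0, 0.38, 0, 0, 0, 0.4, 0, 0, 0, 0, 0, 0, 0.4, 0, 0, 0, 0, 0, 0, -1, 0, 0, 0, 0, 0, 0, -1, 0, 0, 0, 0, 0, 0, -1, 0, 0, 0, 0, 0, 0, -1, 0, 0, 0, 0, 0, 0, -1], "newtons": 50}}

```text
time: 14.1
tcp_pos: [596.0, 283.0, 18.8]
eef_rot: [[0.26, 0.966, 0.001], [0.966, -0.26, 0.001], [0.001, 0.001, -1.0]]
wrist_force: [-1.1, 0.8, 5.2]
width: 29.5
finger_force: 51.1
```

{"op": "carry_out", "data": {"moves": [0, 0, -0.4, 0, 0, 0, -1, 0, 0, -1, 0, 0, 0, -1, 0, 0, -1, 0, 0, 0, -1, 0, 0, -1, 0, 0, 0, -1, 0, 0, -0.4, 0, 0, 0, -1, 0, 0, 0, 0, 0, 0, -1]}}

```text
time: 14.85
tcp_pos: [595.7, 282.5, 112.9]
eef_rot: [[0.26, 0.966, 0.0], [0.966, -0.26, -0.0], [0.0, 0.0, -1.0]]
wrist_force: [0.5, 0.7, -2.9]
width: 29.3
finger_force: 50.2
```

```bash
python3 - <<'E'
from h import *
st()
plan(474.1,-36.9,70,93.6)
plan(466.5,82.9,70,93.6)
E
```

```text
t 14.85 tcp [595.7 282.5 112.9] R [[0.26, 0.966, 0.0], [0.966, -0.26, -0.0], [0.0, 0.0, -1.0]] F [ 0.5  0.7 -2.9] w 29.3 ff 50.2
yaw 74.9 q6 now 39 turn 18.7deg rz_total -0.208; then units tx -12.446 ty -5.658 tz 1.716
yaw 74.9 q6 now 39 turn 18.7deg rz_total -0.208; then units tx -7.644 ty -5.661 tz 1.716
```

{"op": "carry_out", "data": {"moves": [0, 0, 0, 0, 0, -0.104, -1, 0, 0, 0, 0, 0, -0.104, -1, -0.957, -0.435, 0, 0, 0, 0, -1, -0.957, -0.435, 0, 0, 0, 0, -1, -0.957, -0.435, 0, 0, 0, 0, -1, -0.957, -0.435, 0, 0, 0, 0, -1, -0.957, -0.435, 0, 0, 0, 0, -1, -0.957, -0.435, 0, 0, 0, 0, -1, -0.957, -0.435, 0, 0, 0, 0, -1, -0.957, -0.435, 0, 0, 0, 0, -1, -0.957, -0.435, 0, 0, 0, 0, -1, -0.957, -0.435, 0, 0, 0, 0, -1, -0.957, -0.435, 0, 0, 0, 0, -1, -0.957, -0.435, 0, 0, 0, 0, -1, -0.957, -0.435, 0, 0, 0, 0, -1, 0, 0, 0.83, 0, 0, 0, -1, 0, 0, 0.83, 0, 0, 0, -1, 0, 0, 0.7, 0, 0, 0, -1, 0, 0, 0, 0, 0, 0, -1, 0, 0, 0, 0, 0, 0, -1]}}

```text
time: 17.35
tcp_pos: [474.5, -36.8, 53.9]
eef_rot: [[-0.064, 0.998, -0.0], [0.998, 0.064, -0.0], [-0.0, -0.0, -1.0]]
wrist_force: [0.1, -0.1, -3.1]
width: 29.3
finger_force: 50.0
```

```bash
python3 - <<'E'
from h import *
st()
plan(474.0,-37.,28.5,93.6)
im=optics.snapshot("scene")[150:270,250:400,::-1].copy()
cv2.imwrite("pics/s5.png",cv2.resize(im,None,fx=5,fy=5,interpolation=2))
E
```

```text
t 17.35 tcp [474.5 -36.8  53.9] R [[-0.064, 0.998, -0.0], [0.998, 0.064, -0.0], [-0.0, -0.0, -1.0]] F [ 0.1 -0.1 -3.1] w 29.3 ff 50.0
yaw 93.6 q6 now -9 turn -0.0deg rz_total 0.000; then units tx -0.007 ty -0.019 tz 1.015
```

View pics/s5.png

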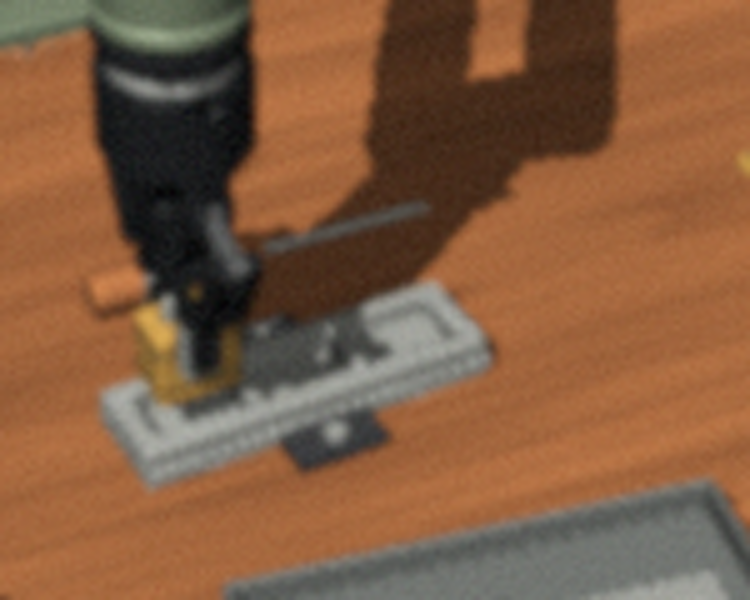

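```bash
python3 - <<'E'
from h import *
f=lambda x,y:((x+.5)/5-.5+250,(y+.5)/5-.5+150)
q=lambda P:((proj(P,"scene")-[250,150]+.5)*5).round(0).tolist()
a=np.radians(3.6);R=np.array([[np.cos(a),-np.sin(a)],[np.sin(a),np.cos(a)]])
w=lambda L,o:[[*(R@l[:2]+o),l[2]] for l in np.array(L,float)]
print("lock pred bottom",q(w(box(15,23,35),[474.5,-36.8])),"top",q(w(box(15,23,79),[474.5,-36.8])))
print("block pred top",q(w(box(30,98,22),[470.2,22.8])))
print("block fit scene",fit(box(30,98,22),[f(*p) for p in[(495,345),(152,470),(100,402),(432,283)]],0,"scene"))
E
```

```text
lock pred bottom [[244.0, 385.0], [161.0, 413.0], [135.0, 378.0], [218.0, 350.0]] top [[242.0, 317.0], [157.0, 345.0], [131.0, 310.0], [216.0, 283.0]]
block pred top [[489.0, 341.0], [146.0, 459.0], [96.0, 388.0], [432.0, 278.0]]
block fit scene (np.float64(477.5329136307498), np.float64(22.19856655777779), np.float64(5.313969119864087), [[0.0, -1.6], [1.1, 0.6], [-0.9, 0.7], [-0.2, 0.3]])
```

```bash
python3 - <<'E'
from h import *
f=lambda x,y:((x+.5)/5-.5+250,(y+.5)/5-.5+150)
print("bolt scene",back(f(336,431),12,"scene"),"bottom front corner",back(f(152,488),0,"scene"),"right",back(f(495,362),0,"scene"))
print("lock bottom corners at z35/31", [back(f(*p),z,"scene").round(1) for p in[(155,405),(237,387)] for z in(35,31)])
im=cv2.cvtColor(optics.snapshot("scene"),cv2.COLOR_RGB2HSV)[150:270,250:400]
# yellow lock pixels
m=(im[...,0]>=17)&(im[...,0]<=32)&(im[...,1]>150)
np.set_printoptions(linewidth=250)
print(im[60:84,28:50,0])
print(im[60:84,28:50,2])
E
```

```text
bolt scene [515.69024393  25.84562812  12.        ] bottom front corner [505.21723973 -70.18058431   0.        ] right [4.87797317e+02 1.30666656e+02 1.13686838e-13]
lock bottom corners at z35/31 [array([485. , -59.2,  35. ]), array([480.7, -57.7,  31. ]), array([488.8, -16.6,  35. ]), array([484.5, -14.9,  31. ])]
[[ 15  16  18  17  20  27  40  23 150  75  25  14  12 120 135  38  30 120  90   0 120   3]
 [ 18  18  18  19  18  30  45  75  30  90  80  50 135  98  60  77 100  60  45 170 162  10]
 [ 18  19  19  18  19  25  35  30 110  70  75  90  80  45  75  90 132  80   0  90  23  12]
 [ 18  19  19  19  19  20  23  25  38 165 150 135  72 130 150 120  60 110  10  38   8  11]
 [ 18  19  19  19  19  19  18  21  23  60  98 150 113 174 150 128  18  16  15  17  17  12]
 [ 19  18  19  19  19  18  18  18  19   0  90  90 100 105 143 170  19  17  15  18  13  18]
 [ 17  18  19  19  20  19  19  17  19  20  60 100  75 110  70  21  18  17  17  17  17  10]
 [ 18  18  19  19  20  20  19  17  22  30  70 120 113 110 120  19  19  17  19  19  17  23]
 [ 17  18  19  20  20  19  18  17  24  24  45  30 135 1
[... 2886 characters left out ...]
5 142 132 124 110  99  98  97  95  93  91  84  76  76  71  69]
 [157 145 135 147 155 145 138 133 132 127 125 126 120 116 118  98  87  72  61  56  67  83]
 [144 135 135 135 140 133 130 135 137 137 139 134 119 105  99  85  74  65  49  50  73 103]
 [124 125 127 140 142 140 130 137 137 122 114 108  98  85  79  73  71  67  64  65  89 120]
 [113 121 136 148 158 150 136 126 112  98  85  80  77  73  73  71  75  84  85  94 102 127]
 [112 124 144 151 158 156 146 122  97  81  68  75  73  78  85  90  97 112 127 127 126 143]
 [122 126 148 161 163 161 158 145 125  97  82  81  94 102 112 133 134 145 156 151 153 160]
 [131 122 138 154 164 168 168 165 147 126 108 113 130 140 145 156 162 158 164 166 167 164]]
```

The bolt position agrees between both cameras, so the block pose holds, and the lock is lined up with its bay. I'll lower it gently.

{"op": "carry_out", "data": {"moves": [0, 0, 0.25, 0, 0, 0, -1, 0, 0, 0.25, 0, 0, 0, -1, 0, 0, 0.15, 0, 0, 0, -1, 0, 0, 0.15, 0, 0, 0, -1, 0, 0, 0.15, 0, 0, 0, -1, 0, 0, 0, 0, 0, 0, -1]}}

```text
time: 18.2
tcp_pos: [474.2, -36.8, 29.8]
eef_rot: [[-0.064, 0.998, -0.001], [0.998, 0.064, -0.0], [0.0, -0.001, -1.0]]
wrist_force: [-0.5, 0.2, -3.3]
width: 29.0
finger_force: 50.1
```

{"op": "carry_out", "data": {"moves": [0, 0, 0.04, 0, 0, 0, -1, 0, 0, 0, 0, 0, 0, -1, 0, 0, 0, 0, 0, 0, 0.4, 0, 0, 0, 0, 0, 0, 0.4, 0, 0, 0, 0, 0, 0, 0.4, 0, 0, -0.5, 0, 0, 0, 0.4, 0, 0, -1, 0, 0, 0, 0.4, 0, 0, -1, 0, 0, 0, 0.4, 0, 0, -1, 0, 0, 0, 0.4, 0, 0, 0, 0, 0, 0, 0.4]}}

```text
time: 19.45
tcp_pos: [475.9, -36.9, 118.9]
eef_rot: [[-0.063, 0.998, 0.006], [0.998, 0.063, -0.001], [-0.001, 0.006, -1.0]]
wrist_force: [0.6, -0.2, -0.3]
width: 59.7
finger_force: 0.0
```

```bash
python3 - <<'E'
from h import *
st()
b=optics.snapshot("top")[:,:,::-1];cv2.imwrite("pics/top2.png",b)
a=cv2.imread("pics/top1.png");d=cv2.absdiff(a,b).max(2)
u=proj([[500,383,25]])[0].astype(int);print(u,"diff around B",(d[u[1]-25:u[1]+25,u[0]-25:u[0]+25]>40).sum())
plan(500,383,110,112.5)
E
```

```text
t 19.45 tcp [475.9 -36.9 118.9] R [[-0.063, 0.998, 0.006], [0.998, 0.063, -0.001], [-0.001, 0.006, -1.0]] F [ 0.6 -0.2 -0.3] w 59.7 ff 0.0
[119 292] diff around B 0
yaw 93.6 q6 now -9 turn 18.9deg rz_total -0.210; then units tx 15.130 ty 7.356 tz 0.303
```

{"op": "carry_out", "data": {"moves": [0, 0, 0, 0, 0, -0.105, 0.4, 0, 0, 0, 0, 0, -0.105, 0.4, 0.945, 0.46, 0, 0, 0, 0, 0.4, 0.945, 0.46, 0, 0, 0, 0, 0.4, 0.945, 0.46, 0, 0, 0, 0, 0.4, 0.945, 0.46, 0, 0, 0, 0, 0.4, 0.945, 0.46, 0, 0, 0, 0, 0.4, 0.945, 0.46, 0, 0, 0, 0, 0.4, 0.945, 0.46, 0, 0, 0, 0, 0.4, 0.945, 0.46, 0, 0, 0, 0, 0.4, 0.945, 0.46, 0, 0, 0, 0, 0.4, 0.945, 0.46, 0, 0, 0, 0, 0.4, 0.945, 0.46, 0, 0, 0, 0, 0.4, 0.945, 0.46, 0, 0, 0, 0, 0.4, 0.945, 0.46, 0, 0, 0, 0, 0.4, 0.945, 0.46, 0, 0, 0, 0, 0.4, 0.945, 0.46, 0, 0, 0, 0, 0.4, 0.945, 0.46, 0, 0, 0, 0, 0.4, 0, 0, 0.9, 0, 0, 0, 0.4, 0, 0, 0, 0, 0, 0, 0.4]}}

```text
time: 22.0
tcp_pos: [497.9, 382.4, 91.6]
eef_rot: [[-0.384, 0.923, -0.004], [0.923, 0.384, -0.003], [-0.001, -0.005, -1.0]]
wrist_force: [-0.2, -0.5, -0.5]
width: 59.6
finger_force: 0.0
```

```bash
python3 - <<'E'
from h import *
st();plan(500.,383,17,112.5)
im=optics.snapshot("scene")[:,:,::-1].copy()
u=proj([[500,383,25]],"scene")[0].astype(int);print(u)
a=cv2.imread("pics/scene0.png");d=cv2.absdiff(a,im).max(2);print("diff B",(d[u[1]-2:u[1]+14,u[0]-14:u[0]+14]>40).sum())
t=cv2.imread("pics/top2.png")
c=lambda q,x0,y0,w,h,f:cv2.resize(q[y0:y0+h,x0:x0+w],None,fx=f,fy=f,interpolation=2)
cv2.imwrite("pics/s6.png",np.hstack([c(im,390,150,80,80,5),c(im,255,180,80,80,5)]))
E
```

```text
t 22.0 tcp [497.9 382.4  91.6] R [[-0.384, 0.923, -0.004], [0.923, 0.384, -0.003], [-0.001, -0.005, -1.0]] F [-0.2 -0.5 -0.5] w 59.6 ff 0.0
yaw 112.6 q6 now 14 turn -0.1deg rz_total 0.001; then units tx -0.010 ty 0.087 tz 2.986
[433 193]
diff B 0
```

View pics/s6.png

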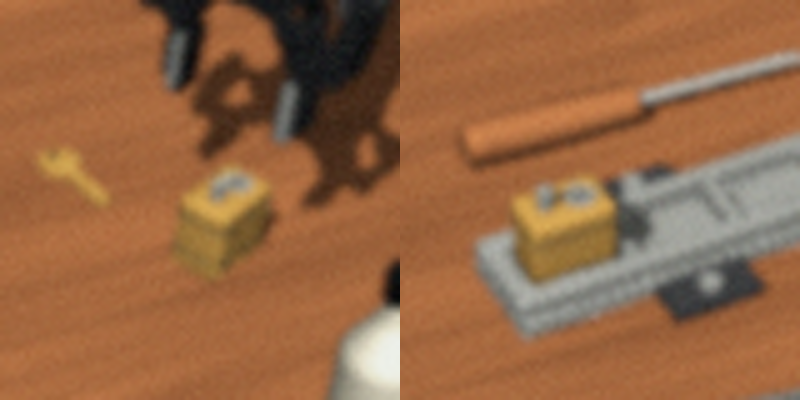

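Lock A stands in bay 0 with its pin up, and lock B lies under the open fingers. I'll grasp it.

{"op": "carry_out", "data": {"moves": [0, 0.04, 0.8, 0, 0, 0, 0.4, 0, 0, 0.8, 0, 0, 0, 0.4, 0, 0, 0.6, 0, 0, 0, 0.4, 0, 0, 0.4, 0, 0, 0, 0.4, 0, 0, 0.38, 0, 0, 0, 0.4, 0, 0, 0, 0, 0, 0, 0.4, 0, 0, 0, 0, 0, 0, -1, 0, 0, 0, 0, 0, 0, -1, 0, 0, 0, 0, 0, 0, -1, 0, 0, 0, 0, 0, 0, -1, 0, 0, 0, 0, 0, 0, -1], "newtons": 50}}

```text
time: 23.42
tcp_pos: [500.9, 383.7, 20.4]
eef_rot: [[-0.383, 0.924, 0.002], [0.924, 0.383, 0.001], [0.0, 0.002, -1.0]]
wrist_force: [1.2, -0.2, 4.7]
width: 29.3
finger_force: 50.3
```

{"op": "carry_out", "data": {"moves": [0, 0, -0.4, 0, 0, 0, -1, 0, 0, -1, 0, 0, 0, -1, 0, 0, -1, 0, 0, 0, -1, 0, 0, -1, 0, 0, 0, -1, 0, 0, -0.4, 0, 0, 0, -1, 0, 0, 0, 0, 0, 0, -1]}}

```text
time: 24.18
tcp_pos: [500.1, 383.1, 114.4]
eef_rot: [[-0.383, 0.924, -0.0], [0.924, 0.383, -0.0], [-0.0, -0.0, -1.0]]
wrist_force: [-0.5, -0.3, -2.8]
width: 29.1
finger_force: 49.7
```

```bash
python3 - <<'E'
from h import *
st()
plan(466.7,82.9,54,93.6)
E
```

```text
t 24.18 tcp [500.1 383.1 114.4] R [[-0.383, 0.924, -0.0], [0.924, 0.383, -0.0], [-0.0, -0.0, -1.0]] F [-0.5 -0.3 -2.8] w 29.1 ff 49.7
yaw 112.5 q6 now 14 turn -18.9deg rz_total 0.210; then units tx -11.900 ty -2.087 tz 2.417
```

{"op": "carry_out", "data": {"moves": [0, 0, 0, 0, 0, 0.105, -1, 0, 0, 0, 0, 0, 0.105, -1, -0.992, -0.174, 0, 0, 0, 0, -1, -0.992, -0.174, 0, 0, 0, 0, -1, -0.992, -0.174, 0, 0, 0, 0, -1, -0.992, -0.174, 0, 0, 0, 0, -1, -0.992, -0.174, 0, 0, 0, 0, -1, -0.992, -0.174, 0, 0, 0, 0, -1, -0.992, -0.174, 0, 0, 0, 0, -1, -0.992, -0.174, 0, 0, 0, 0, -1, -0.992, -0.174, 0, 0, 0, 0, -1, -0.992, -0.174, 0, 0, 0, 0, -1, -0.992, -0.174, 0, 0, 0, 0, -1, -0.992, -0.174, 0, 0, 0, 0, -1, 0, 0, 0.8, 0, 0, 0, -1, 0, 0, 0.8, 0, 0, 0, -1, 0, 0, 0.8, 0, 0, 0, -1, 0, 0, 0, 0, 0, 0, -1, 0, 0, 0, 0, 0, 0, -1]}}

```text
time: 26.55
tcp_pos: [467.6, 82.8, 55.2]
eef_rot: [[-0.063, 0.998, 0.001], [0.998, 0.063, 0.0], [0.0, 0.001, -1.0]]
wrist_force: [0.5, -0.2, -3.7]
width: 28.8
finger_force: 49.7
```

```bash
python3 - <<'E'
from h import *
st();plan(466.8,82.9,31,93.6)
im=optics.snapshot("scene")[:,:,::-1].copy();cv2.imwrite("pics/s7.png",cv2.resize(im[165:265,260:390],None,fx=6,fy=6,interpolation=2))
E
```

```text
t 26.55 tcp [467.6  82.8  55.2] R [[-0.063, 0.998, 0.001], [0.998, 0.063, 0.0], [0.0, 0.001, -1.0]] F [ 0.5 -0.2 -3.7] w 28.8 ff 49.7
yaw 93.6 q6 now 5 turn -0.0deg rz_total 0.000; then units tx 0.008 ty -0.031 tz 0.967
```

View pics/s7.png

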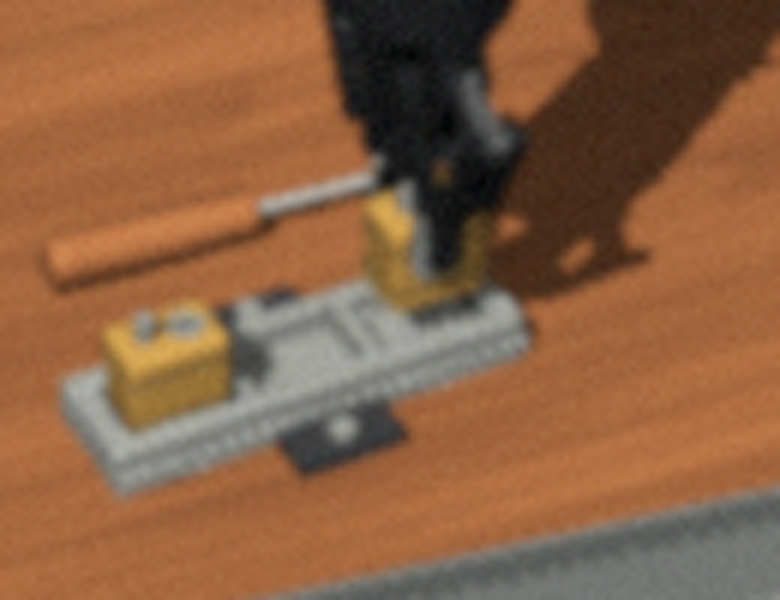

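```bash
python3 - <<'E'
from h import *
f=lambda x,y:((x+.5)/6-.5+260,(y+.5)/6-.5+165)
a=np.radians(3.6)
for L in([(388,312),(486,290)],): print([back(f(*p),35,"scene").round(1) for p in L])
L=[back(f(*p),22,"scene").round(1) for p in[(128,428),(232,398)]];print("A front at wall top",L)
print("A top",[back(f(*p),54,"scene").round(1) for p in[(125,358),(232,332),(105,330),(205,303)]])
print("B top",[back(f(*p),79,"scene").round(1) for p in[(385,245),(366,208)]])
print("exp front corners",[(467.6+15*np.cos(a)-s*23*np.sin(a),82.8+15*np.sin(a)+s*23*np.cos(a)) for s in(-1,1)])
E
```

```text
[array([479.4,  63. ,  35. ]), array([483.1, 107.9,  35. ])]
A front at wall top [array([490. , -60.9,  22. ]), array([490.1, -14. ,  22. ])]
A top [array([483.1, -58.2,  54. ]), array([485.6, -11.6,  54. ]), array([463.1, -59.3,  54. ]), array([463.7, -14.6,  54. ])]
B top [array([487.1,  57.3,  79. ]), array([461.2,  60.5,  79. ])]
exp front corners [(np.float64(484.0145828755983), np.float64(60.78724303908945)), (np.float64(481.1262189772499), np.float64(106.69647254678995))]
```

{"op": "carry_out", "data": {"moves": [0, -0.02, 0.25, 0, 0, 0, -1, 0, 0, 0.25, 0, 0, 0, -1, 0, 0, 0.15, 0, 0, 0, -1, 0, 0, 0.15, 0, 0, 0, -1, 0, 0, 0.1, 0, 0, 0, -1, 0, 0, 0, 0, 0, 0, -1]}}

```text
time: 27.35
tcp_pos: [466.5, 82.9, 31.8]
eef_rot: [[-0.064, 0.998, -0.0], [0.998, 0.064, -0.0], [-0.0, -0.0, -1.0]]
wrist_force: [0.5, -0.6, -3.7]
width: 29.2
finger_force: 49.8
```

{"op": "carry_out", "data": {"moves": [0, 0, 0.06, 0, 0, 0, -1, 0, 0, 0, 0, 0, 0, -1, 0, 0, 0, 0, 0, 0, 0.4, 0, 0, 0, 0, 0, 0, 0.4, 0, 0, 0, 0, 0, 0, 0.4, 0, 0, -0.5, 0, 0, 0, 0.4, 0, 0, -1, 0, 0, 0, 0.4, 0, 0, -1, 0, 0, 0, 0.4, 0, 0, -1, 0, 0, 0, 0.4, -1, 0, -0.6, 0, 0, 0, 0.4, -1, 0, 0, 0, 0, 0, 0.4, -1, 0, 0, 0, 0, 0, 0.4, -1, 0, 0, 0, 0, 0, 0.4, -1, 0, 0, 0, 0, 0, 0.4, -1, 0, 0, 0, 0, 0, 0.4, -1, 0, 0, 0, 0, 0, 0.4, -1, 0, 0, 0, 0, 0, 0.4, -1, 0, 0, 0, 0, 0, 0.4, -1, 0, 0, 0, 0, 0, 0.4]}}

```text
time: 29.72
tcp_pos: [482.6, -167.4, 134.1]
eef_rot: [[-0.063, 0.998, 0.001], [0.998, 0.063, -0.0], [-0.0, 0.001, -1.0]]
wrist_force: [-0.0, -1.3, 0.2]
width: 59.6
finger_force: 0.0
```

```bash
python3 - <<'E'
from h import *
st()
b=optics.snapshot("top")[:,:,::-1];cv2.imwrite("pics/top3.png",b)
c=lambda q,x0,y0,w,h,f:cv2.resize(q[y0:y0+h,x0:x0+w],None,fx=f,fy=f,interpolation=2)
cv2.imwrite("pics/s8.png",np.vstack([c(b,240,260,120,70,6)[:, :720],c(cv2.imread("pics/top0.png"),415,262,120,30,6)[:0]]))
a=cv2.imread("pics/top0.png");d=cv2.absdiff(a,b).max(2);print("mallet diff",(d[265:360,440:500]>40).sum())
# mallet handle segmentation from the first picture (no arm)
h=cv2.cvtColor(a,cv2.COLOR_BGR2HSV);m=np.zeros((482,642),np.uint8);cv2.floodFill(a.copy(),m,(480,325),0,(14,14,14),(14,14,14),4|cv2.FLOODFILL_MASK_ONLY|cv2.FLOODFILL_FIXED_RANGE|(255<<8))
p=np.argwhere(m[1:-1,1:-1])[:,::-1];print(len(p),p.min(0),p.max(0),cv2.fitLine(p.astype(np.float32),cv2.DIST_L2,0,.01,.01).ravel())
v=cv2.fitLine(p.astype(np.float32),cv2.DIST_L2,0,.01,.01).ravel()
P=[back((v[2]+v[0]*k,v[3]+v[1]*k),63) for k in(-20,20)];print(P)
E
```

```text
t 29.73 tcp [ 482.6 -167.4  134.1] R [[-0.063, 0.998, 0.001], [0.998, 0.063, -0.0], [-0.0, 0.001, -1.0]] F [-0.  -1.3  0.2] w 59.6 ff 0.0
mallet diff 2731
380 [471 300] [497 355] [3.5257107e-01 9.3578506e-01 4.8296054e+02 3.3018420e+02]
[array([ 420.54279538, -318.25542481,   63.        ]), array([ 348.22263659, -337.20362588,   63.        ])]
```

View pics/s8.png

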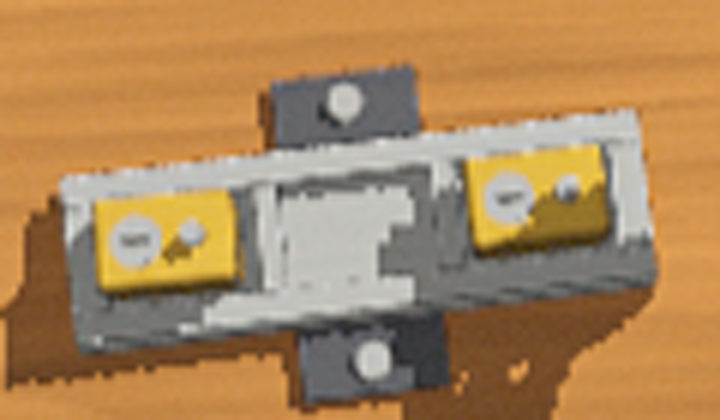

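Both locks stand in their bays, pins up, with the heads at crop positions (568,187) and (192,235). Next is the mallet.

{"op": "carry_out", "data": {"moves": [0, 0, 0, 0, 0, 0.1106, 0.4, 0, 0, 0, 0, 0, 0.1106, 0.4, 0, 0, 0, 0, 0, 0.1106, 0.4, 0, 0, 0, 0, 0, 0.1106, 0.4, 0, 0, 0, 0, 0, 0.1106, 0.4, 0, 0, 0, 0, 0, 0.1106, 0.4, 0, 0, 0, 0, 0, 0.1106, 0.4, 0, 0, 0, 0, 0, 0.1106, 0.4, 0, 0, 0, 0, 0, 0, 0.4]}}

```text
time: 30.9
tcp_pos: [482.6, -166.3, 133.8]
eef_rot: [[0.97, 0.244, 0.001], [0.244, -0.97, -0.0], [0.001, 0.0, -1.0]]
wrist_force: [0.3, -0.2, 0.8]
width: 59.4
finger_force: 0.0
```

```bash
python3 - <<'E'
from h import *
st();plan(429.4,-319.5,31,14)
f=lambda x,y:((x+.5)/6-.5+240,(y+.5)/6-.5+260)
print("pins",[back(f(*p),66).round(1) for p in[(568,187),(192,235)]])
for q in([(466,158),(604,145),(609,238),(474,250)],[(95,200),(235,190),(240,282),(100,292)]): print(np.round(fit(box(15,23,54),[f(*p) for p in q])[:3],1))
E
```

```text
t 30.9 tcp [ 482.6 -166.3  133.8] R [[0.97, 0.244, 0.001], [0.244, -0.97, -0.0], [0.001, 0.0, -1.0]] F [ 0.3 -0.2  0.8] w 59.4 ff 0.0
yaw 14.1 q6 now 56 turn -0.1deg rz_total 0.001; then units tx -3.546 ty 5.431 tz 4.110
pins [array([475.5, -46.7,  66. ]), array([466.6,  75.3,  66. ])]
[474.  -37.1   1.7]
[466.5  84.3   1. ]
```

{"op": "carry_out", "data": {"moves": [-0.591, 0.905, 0, 0, 0, 0, 0.4, -0.591, 0.905, 0, 0, 0, 0, 0.4, -0.591, 0.905, 0, 0, 0, 0, 0.4, -0.591, 0.905, 0, 0, 0, 0, 0.4, -0.591, 0.905, 0, 0, 0, 0, 0.4, -0.591, 0.905, 0, 0, 0, 0, 0.4, 0, 0, 0, 0, 0, 0, 0.4, 0, 0, 0.82, 0, 0, 0, 0.4, 0, 0, 0.82, 0, 0, 0, 0.4, 0, 0, 0.82, 0, 0, 0, 0.4, 0, 0, 0.82, 0, 0, 0, 0.4, 0, 0, 0.8, 0, 0, 0, 0.4, 0, 0, 0, 0, 0, 0, 0.4]}}

```text
time: 32.52
tcp_pos: [428.8, -318.1, 30.1]
eef_rot: [[0.97, 0.244, -0.003], [0.244, -0.97, 0.002], [-0.002, -0.003, -1.0]]
wrist_force: [-0.8, 0.9, 0.9]
width: 59.6
finger_force: 0.0
```

{"op": "carry_out", "data": {"moves": [0, 0, 0, 0, 0, 0, -1, 0, 0, 0, 0, 0, 0, -1, 0, 0, 0, 0, 0, 0, -1, 0, 0, 0, 0, 0, 0, -1, 0, 0, 0, 0, 0, 0, -1, 0, 0, 0, 0, 0, 0, -1], "newtons": 90}}

```text
time: 33.28
tcp_pos: [429.7, -319.5, 32.3]
eef_rot: [[0.97, 0.242, 0.001], [0.242, -0.97, -0.0], [0.001, 0.0, -1.0]]
wrist_force: [-0.9, 2.8, 5.1]
width: 20.8
finger_force: 87.1
```

{"op": "carry_out", "data": {"moves": [0, 0, -0.3, 0, 0, 0, -1, 0, 0, -0.6, 0, 0, 0, -1, 0, 0, -1, 0, 0, 0, -1, 0, 0, -1, 0, 0, 0, -1, 0, 0, -1, 0, 0, 0, -1, 0, 0, -1, 0, 0, 0, -1, 0, 0, 0, 0, 0, 0, -1]}}

```text
time: 34.15
tcp_pos: [430.4, -320.7, 156.0]
eef_rot: [[0.97, 0.242, 0.004], [0.242, -0.97, -0.004], [0.003, 0.005, -1.0]]
wrist_force: [0.1, -0.1, -3.6]
width: 20.9
finger_force: 87.5
```

```bash
python3 - <<'E'
from h import *
st()
for p in((475.2,-46.9),(466.9,74.8)): plan(p[0]-40*np.cos(np.radians(14)),p[1]-40*np.sin(np.radians(14)),105,14)
im=optics.snapshot("scene")[:,:,::-1].copy();cv2.imwrite("pics/s9.png",cv2.resize(im[130:290,110:310],None,fx=4,fy=3.75,interpolation=2))
E
```

```text
t 34.15 tcp [ 430.4 -320.7  156. ] R [[0.97, 0.242, 0.004], [0.242, -0.97, -0.004], [0.003, 0.005, -1.0]] F [ 0.1 -0.1 -3.6] w 20.9 ff 87.5
yaw 14.0 q6 now 38 turn -0.0deg rz_total 0.000; then units tx 2.788 ty -10.193 tz 2.039
yaw 14.0 q6 now 38 turn -0.0deg rz_total 0.000; then units tx 3.643 ty -14.997 tz 2.039
```

View pics/s9.png

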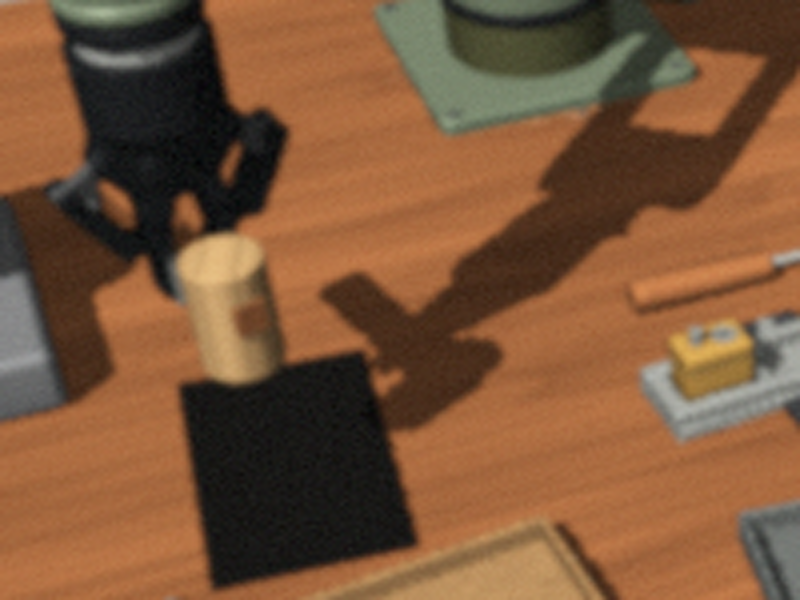

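The mallet is held upright. I'll take it over to lock A's pin.

{"op": "carry_out", "data": {"moves": [0.2535, -0.927, 0, 0, 0, 0, -1, 0.2535, -0.927, 0, 0, 0, 0, -1, 0.2535, -0.927, 0, 0, 0, 0, -1, 0.2535, -0.927, 0, 0, 0, 0, -1, 0.2535, -0.927, 0, 0, 0, 0, -1, 0.2535, -0.927, 0, 0, 0, 0, -1, 0.2535, -0.927, 0, 0, 0, 0, -1, 0.2535, -0.927, 0, 0, 0, 0, -1, 0.2535, -0.927, 0, 0, 0, 0, -1, 0.2535, -0.927, 0, 0, 0, 0, -1, 0.2535, -0.927, 0, 0, 0, 0, -1, 0, 0, 0.8, 0, 0, 0, -1, 0, 0, 0.8, 0, 0, 0, -1, 0, 0, 0.4, 0, 0, 0, -1, 0, 0, 0, 0, 0, 0, -1, 0, 0, 0, 0, 0, 0, -1]}}

```text
time: 36.2
tcp_pos: [435.6, -55.5, 104.0]
eef_rot: [[0.97, 0.242, 0.001], [0.242, -0.97, -0.0], [0.001, 0.0, -1.0]]
wrist_force: [0.5, -0.3, -3.4]
width: 20.9
finger_force: 88.0
```

{"op": "carry_out", "data": {"moves": [0, 0, 0.2, 0, 0, 0, -1, 0, 0, 0.2, 0, 0, 0, -1, 0, 0, 0.1, 0, 0, 0, -1, 0, 0, 0, 0, 0, 0, -1]}}

```text
time: 36.7
tcp_pos: [435.5, -55.6, 91.2]
eef_rot: [[0.97, 0.242, 0.0], [0.242, -0.97, -0.0], [0.0, 0.0, -1.0]]
wrist_force: [-0.4, -0.6, -0.3]
width: 21.0
finger_force: 88.5
```

{"op": "carry_out", "data": {"moves": [0, 0, 0.12, 0, 0, 0, -1, 0, 0, 0.12, 0, 0, 0, -1, 0, 0, 0, 0, 0, 0, -1]}}

```text
time: 37.08
tcp_pos: [435.4, -55.6, 84.9]
eef_rot: [[0.97, 0.242, 0.0], [0.242, -0.97, -0.0], [0.0, 0.0, -1.0]]
wrist_force: [0.0, -0.4, 0.8]
width: 20.5
finger_force: 88.6
```

{"op": "carry_out", "data": {"moves": [0, 0, 0.08, 0, 0, 0, -1, 0, 0, 0.06, 0, 0, 0, -1, 0, 0, 0, 0, 0, 0, -1]}}

```text
time: 37.45
tcp_pos: [435.9, -55.8, 83.5]
eef_rot: [[0.97, 0.242, 0.002], [0.242, -0.97, -0.001], [0.002, 0.001, -1.0]]
wrist_force: [-6.0, -0.8, 19.4]
width: 20.7
finger_force: 91.4
```

{"op": "carry_out", "data": {"moves": [0, 0, 0.05, 0, 0, 0, -1, 0, 0, 0.05, 0, 0, 0, -1, 0, 0, 0, 0, 0, 0, -1]}}

```text
time: 37.83
tcp_pos: [436.9, -55.7, 82.6]
eef_rot: [[0.97, 0.242, 0.005], [0.242, -0.97, -0.0], [0.005, 0.002, -1.0]]
wrist_force: [-9.5, 0.5, 32.6]
width: 20.7
finger_force: 92.3
```

{"op": "carry_out", "data": {"moves": [0, 0, -0.4, 0, 0, 0, -1, 0, 0, -0.8, 0, 0, 0, -1, 0, 0, -0.5, 0, 0, 0, -1, 0, 0, 0, 0, 0, 0, -1]}}

```text
time: 38.33
tcp_pos: [435.7, -55.5, 121.9]
eef_rot: [[0.97, 0.242, 0.001], [0.242, -0.97, -0.0], [0.001, 0.001, -1.0]]
wrist_force: [-0.3, 0.4, -3.3]
width: 20.6
finger_force: 88.2
```

```bash
python3 - <<'E'
from h import *
st();plan(466.9-40*np.cos(np.radians(14)),74.8-40*np.sin(np.radians(14)),104,14)
E
```

```text
t 38.33 tcp [435.7 -55.5 121.9] R [[0.97, 0.242, 0.001], [0.242, -0.97, -0.0], [0.001, 0.001, -1.0]] F [-0.3  0.4 -3.3] w 20.6 ff 88.2
yaw 14.0 q6 now 67 turn -0.0deg rz_total 0.000; then units tx 0.871 ty -4.757 tz 0.715
```

{"op": "carry_out", "data": {"moves": [0.174, -0.951, 0, 0, 0, 0, -1, 0.174, -0.951, 0, 0, 0, 0, -1, 0.174, -0.951, 0, 0, 0, 0, -1, 0.174, -0.951, 0, 0, 0, 0, -1, 0.174, -0.951, 0, 0, 0, 0, -1, 0, 0, 0, 0, 0, 0, -1, 0, 0, 0.7, 0, 0, 0, -1, 0, 0, 0.2, 0, 0, 0, -1, 0, 0, 0.2, 0, 0, 0, -1, 0, 0, 0.1, 0, 0, 0, -1, 0, 0, 0, 0, 0, 0, -1]}}

```text
time: 39.7
tcp_pos: [427.8, 64.9, 91.8]
eef_rot: [[0.97, 0.242, 0.001], [0.242, -0.97, -0.0], [0.001, 0.0, -1.0]]
wrist_force: [0.3, 0.2, -2.7]
width: 20.6
finger_force: 88.9
```

{"op": "carry_out", "data": {"moves": [0, 0, 0.12, 0, 0, 0, -1, 0, 0, 0.12, 0, 0, 0, -1, 0, 0, 0, 0, 0, 0, -1]}}

```text
time: 40.08
tcp_pos: [427.9, 65.0, 85.7]
eef_rot: [[0.97, 0.242, 0.001], [0.242, -0.97, -0.0], [0.001, 0.0, -1.0]]
wrist_force: [-0.7, -1.3, 1.4]
width: 20.6
finger_force: 89.4
```

{"op": "carry_out", "data": {"moves": [0, 0, 0.08, 0, 0, 0, -1, 0, 0, 0.06, 0, 0, 0, -1, 0, 0, 0, 0, 0, 0, -1]}}

```text
time: 40.45
tcp_pos: [427.9, 65.0, 83.1]
eef_rot: [[0.97, 0.242, 0.001], [0.242, -0.97, -0.0], [0.001, 0.0, -1.0]]
wrist_force: [-4.6, -1.4, 11.4]
width: 20.6
finger_force: 91.2
```

{"op": "carry_out", "data": {"moves": [0, 0, 0.07, 0, 0, 0, -1, 0, 0, 0.06, 0, 0, 0, -1, 0, 0, 0, 0, 0, 0, -1]}}

```text
time: 40.83
tcp_pos: [429.0, 64.9, 82.4]
eef_rot: [[0.97, 0.242, 0.005], [0.242, -0.97, -0.0], [0.005, 0.001, -1.0]]
wrist_force: [-10.1, -5.4, 34.5]
width: 20.8
finger_force: 94.3
```

{"op": "carry_out", "data": {"moves": [0, 0, -0.4, 0, 0, 0, -1, 0, 0, -0.8, 0, 0, 0, -1, 0, 0, -1, 0, 0, 0, -1, 0, 1, 0, 0, 0, 0, -1, 0, 1, 0, 0, 0, 0, -1, 0, 1, 0, 0, 0, 0, -1, 0, 1, 0, 0, 0, 0, -1, 0, 1, 0, 0, 0, 0, -1, 0, 1, 0, 0, 0, 0, -1, 0, 1, 0, 0, 0, 0, -1, 0, 1, 0, 0, 0, 0, -1, 0, 1, 0, 0, 0, 0, -1, 0, 1, 0, 0, 0, 0, -1, 0, 1, 0, 0, 0, 0, -1, 0, 0, 0, 0, 0, 0, -1]}}

```text
time: 42.7
tcp_pos: [494.4, -202.7, 132.7]
eef_rot: [[0.971, 0.24, -0.001], [0.24, -0.971, 0.001], [-0.001, -0.001, -1.0]]
wrist_force: [-0.6, 0.3, -3.0]
width: 20.7
finger_force: 88.9
```

```bash
python3 - <<'E'
from h import *
st()
b=optics.snapshot("top")[:,:,::-1];im=optics.snapshot("scene")[:,:,::-1].copy()
c=lambda q,x0,y0,w,h,f:cv2.resize(q[y0:y0+h,x0:x0+w],None,fx=f,fy=f,interpolation=2)
cv2.imwrite("pics/top4.png",b);cv2.imwrite("pics/scene4.png",im)
cv2.imwrite("pics/s10.png",np.vstack([c(im,260,180,120,60,5),c(b,240,265,120,60,5)]))
E
```

```text
t 42.7 tcp [ 494.4 -202.7  132.7] R [[0.971, 0.24, -0.001], [0.24, -0.971, 0.001], [-0.001, -0.001, -1.0]] F [-0.6  0.3 -3. ] w 20.7 ff 88.9
```

View pics/s10.png

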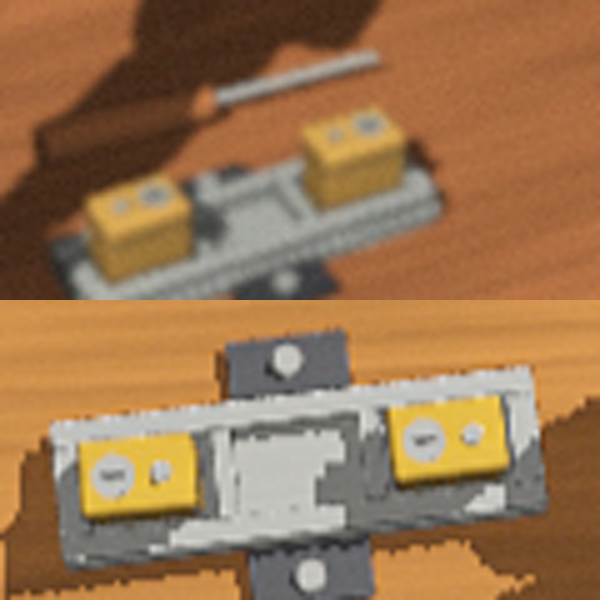

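Both pins are down to their heads, with no pin shadow left, and each took about 35 N at the stop. The mallet goes back to its mat.

```bash
python3 - <<'E'
from h import *
plan(430,-317,42,14)
E
```

```text
yaw 14.0 q6 now 53 turn 0.0deg rz_total -0.000; then units tx -3.588 ty 3.884 tz 3.634
```

{"op": "carry_out", "data": {"moves": [-0.897, 0.971, 0, 0, 0, 0, -1, -0.897, 0.971, 0, 0, 0, 0, -1, -0.897, 0.971, 0, 0, 0, 0, -1, -0.897, 0.971, 0, 0, 0, 0, -1, 0, 0, 0.8, 0, 0, 0, -1, 0, 0, 0.8, 0, 0, 0, -1, 0, 0, 0.8, 0, 0, 0, -1, 0, 0, 0.7, 0, 0, 0, -1, 0, 0, 0.5, 0, 0, 0, -1, 0, 0, 0.2, 0, 0, 0, -1, 0, 0, 0, 0, 0, 0, -1]}}

```text
time: 44.18
tcp_pos: [430.8, -317.4, 38.8]
eef_rot: [[0.97, 0.242, -0.0], [0.242, -0.97, 0.0], [-0.0, -0.0, -1.0]]
wrist_force: [-0.7, 0.0, -2.4]
width: 20.6
finger_force: 89.1
```

{"op": "carry_out", "data": {"moves": [0, 0, 0.1, 0, 0, 0, -1, 0, 0, 0, 0, 0, 0, -1]}}

```text
time: 44.42
tcp_pos: [430.8, -317.8, 36.6]
eef_rot: [[0.97, 0.242, 0.0], [0.242, -0.97, -0.0], [0.0, 0.0, -1.0]]
wrist_force: [-0.8, 0.1, -3.4]
width: 20.5
finger_force: 89.1
```

{"op": "carry_out", "data": {"moves": [0, 0, 0.1, 0, 0, 0, -1, 0, 0, 0, 0, 0, 0, -1]}}

```text
time: 44.68
tcp_pos: [430.5, -317.6, 33.7]
eef_rot: [[0.97, 0.242, -0.0], [0.242, -0.97, 0.0], [-0.0, -0.0, -1.0]]
wrist_force: [-0.1, -0.4, -3.2]
width: 20.6
finger_force: 89.1
```

{"op": "carry_out", "data": {"moves": [0, 0, 0.06, 0, 0, 0, -1, 0, 0, 0, 0, 0, 0, -1]}}

```text
time: 44.92
tcp_pos: [430.6, -317.6, 32.2]
eef_rot: [[0.97, 0.242, -0.0], [0.242, -0.97, 0.0], [-0.0, -0.0, -1.0]]
wrist_force: [0.1, 0.2, -3.5]
width: 20.3
finger_force: 89.1
```

{"op": "carry_out", "data": {"moves": [0, 0, 0.06, 0, 0, 0, -1, 0, 0, 0, 0, 0, 0, -1]}}

```text
time: 45.18
tcp_pos: [430.7, -317.7, 31.9]
eef_rot: [[0.97, 0.242, 0.0], [0.242, -0.97, -0.0], [0.0, 0.0, -1.0]]
wrist_force: [-2.0, 0.4, 4.2]
width: 20.5
finger_force: 90.4
```

{"op": "carry_out", "data": {"moves": [0, 0, 0.06, 0, 0, 0, -1, 0, 0, 0, 0, 0, 0, -1]}}

```text
time: 45.42
tcp_pos: [430.6, -317.8, 31.8]
eef_rot: [[0.97, 0.242, 0.001], [0.242, -0.97, -0.001], [0.0, 0.001, -1.0]]
wrist_force: [-5.3, 3.5, 16.0]
width: 20.7
finger_force: 91.9
```

{"op": "carry_out", "data": {"moves": [0, 0, -0.06, 0, 0, 0, -1, 0, 0, 0, 0, 0, 0, -0.2, 0, 0, 0, 0, 0, 0, 0.2, 0, 0, 0, 0, 0, 0, 0.4, 0, 0, 0, 0, 0, 0, 0.4, 0, 0, -0.5, 0, 0, 0, 0.4, 0, 0, -1, 0, 0, 0, 0.4, 0, 0, -1, 0, 0, 0, 0.4, 0, 0, -1, 0, 0, 0, 0.4, 0, 0, -0.6, 0, 0, 0, 0.4, 0, 0, 0, 0, 0, -0.1106, 0.4, 0, 0, 0, 0, 0, -0.1106, 0.4, 0, 0, 0, 0, 0, -0.1106, 0.4, 0, 0, 0, 0, 0, -0.1106, 0.4, 0, 0, 0, 0, 0, -0.1106, 0.4, 0, 0, 0, 0, 0, -0.1106, 0.4, 0, 0, 0, 0, 0, -0.1106, 0.4, 0, 0, 0, 0, 0, -0.1106, 0.4, 0, 0, 0, 0, 0, 0, 0.4]}}

```text
time: 47.8
tcp_pos: [430.5, -317.6, 133.4]
eef_rot: [[-0.062, 0.998, -0.0], [0.998, 0.062, 0.0], [0.0, -0.0, -1.0]]
wrist_force: [-0.2, 0.3, 0.0]
width: 59.4
finger_force: 0.0
```

```bash
python3 - <<'E'
from h import *
st()
plan(474.1,-37,110,93.6)
im=optics.snapshot("scene")[:,:,::-1].copy();cv2.imwrite("pics/scene5.png",im)
d=cv2.absdiff(im,cv2.imread("pics/scene4.png")).max(2)
for p in((474.1,-37),(466.7,83.5)):
    u=proj([[*p,35]],"scene")[0].astype(int);print(u,(d[u[1]-8:u[1]+8,u[0]-8:u[0]+8]>40).sum())
E
```

```text
t 47.8 tcp [ 430.5 -317.6  133.4] R [[-0.062, 0.998, -0.0], [0.998, 0.062, 0.0], [0.0, -0.0, -1.0]] F [-0.2  0.3  0. ] w 59.4 ff 0.0
yaw 93.5 q6 now -41 turn 0.1deg rz_total -0.001; then units tx 11.092 ty 2.444 tz 0.937
[287 225] 6
[329 211] 0
```

{"op": "carry_out", "data": {"moves": [0.924, 0.204, 0, 0, 0, 0, 0.4, 0.924, 0.204, 0, 0, 0, 0, 0.4, 0.924, 0.204, 0, 0, 0, 0, 0.4, 0.924, 0.204, 0, 0, 0, 0, 0.4, 0.924, 0.204, 0, 0, 0, 0, 0.4, 0.924, 0.204, 0, 0, 0, 0, 0.4, 0.924, 0.204, 0, 0, 0, 0, 0.4, 0.924, 0.204, 0, 0, 0, 0, 0.4, 0.924, 0.204, 0, 0, 0, 0, 0.4, 0.924, 0.204, 0, 0, 0, 0, 0.4, 0.924, 0.204, 0, 0, 0, 0, 0.4, 0.924, 0.204, 0, 0, 0, 0, 0.4, 0, 0, 0, 0, 0, 0, 0.4, 0, 0, 0.9, 0, 0, 0, 0.4, 0, 0, 0.9, 0, 0, 0, 0.4, 0, 0, 0.9, 0, 0, 0, 0.4, 0, 0, 0.8, 0, 0, 0, 0.4, 0, 0, 0.5, 0, 0, 0, 0.4, 0, 0, 0, 0, 0, 0, 0.4]}}

```text
time: 50.22
tcp_pos: [473.6, -37.5, 32.8]
eef_rot: [[-0.063, 0.998, -0.002], [0.998, 0.063, -0.0], [0.0, -0.002, -1.0]]
wrist_force: [-0.2, 0.2, 0.2]
width: 59.8
finger_force: 0.0
```

{"op": "carry_out", "data": {"moves": [0, 0, 0.1, 0, 0, 0, 0.4, 0, 0, 0, 0, 0, 0, -1, 0, 0, 0, 0, 0, 0, -1, 0, 0, 0, 0, 0, 0, -1, 0, 0, 0, 0, 0, 0, -1, 0, 0, 0, 0, 0, 0, -1], "newtons": 50}}

```text
time: 50.98
tcp_pos: [474.5, -37.2, 31.5]
eef_rot: [[-0.064, 0.998, 0.001], [0.998, 0.064, -0.0], [-0.0, 0.001, -1.0]]
wrist_force: [-1.6, -0.6, 5.1]
width: 29.1
finger_force: 50.9
```

{"op": "carry_out", "data": {"moves": [0, 0, -0.4, 0, 0, 0, -1, 0, 0, -0.8, 0, 0, 0, -1, 0, 0, -1, 0, 0, 0, -1, 0, 0, -1, 0, 0, 0, -1, 0, 0, -0.3, 0, 0, 0, -1, 0, 0, 0, 0, 0, 0, -1]}}

```text
time: 51.72
tcp_pos: [473.9, -37.1, 118.2]
eef_rot: [[-0.064, 0.998, -0.0], [0.998, 0.064, -0.0], [-0.0, -0.0, -1.0]]
wrist_force: [0.2, 0.6, -3.1]
width: 28.7
finger_force: 50.1
```

```bash
python3 - <<'E'
from h import *
st()
a=np.radians(4.8)
for s in(-1,0,1): print(s,end=" ");plan(611-s*60*np.sin(a),-270+s*60*np.cos(a),60,94.8)
print(back((411,162),40))
E
```

```text
t 51.73 tcp [473.9 -37.1 118.2] R [[-0.064, 0.998, -0.0], [0.998, 0.064, -0.0], [-0.0, -0.0, -1.0]] F [ 0.2  0.6 -3.1] w 28.7 ff 50.1
-1 yaw 93.6 q6 now -9 turn 1.2deg rz_total -0.013; then units tx -12.143 ty 4.687 tz 2.330
0 yaw 93.6 q6 now -9 turn 1.2deg rz_total -0.013; then units tx -9.743 ty 4.687 tz 2.330
1 yaw 93.6 q6 now -9 turn 1.2deg rz_total -0.013; then units tx -7.343 ty 4.687 tz 2.330
[ 739.2912356  -223.79643769   40.        ]
```

{"op": "carry_out", "data": {"moves": [0, 0, 0, 0, 0, -0.013, -1, -0.962, 0.391, 0, 0, 0, 0, -1, -0.962, 0.391, 0, 0, 0, 0, -1, -0.962, 0.391, 0, 0, 0, 0, -1, -0.962, 0.391, 0, 0, 0, 0, -1, -0.962, 0.391, 0, 0, 0, 0, -1, -0.962, 0.391, 0, 0, 0, 0, -1, -0.962, 0.391, 0, 0, 0, 0, -1, -0.962, 0.391, 0, 0, 0, 0, -1, -0.962, 0.391, 0, 0, 0, 0, -1, -0.962, 0.391, 0, 0, 0, 0, -1, -0.962, 0.391, 0, 0, 0, 0, -1, -0.962, 0.391, 0, 0, 0, 0, -1, 0, 0, 0.9, 0, 0, 0, -1, 0, 0, 0.9, 0, 0, 0, -1, 0, 0, 0.9, 0, 0, 0, -1, 0, 0, 0.6, 0, 0, 0, -1, 0, 0, 0, 0, 0, 0, -1]}}

```text
time: 53.98
tcp_pos: [614.1, -314.3, 33.6]
eef_rot: [[-0.084, 0.996, -0.004], [0.996, 0.084, 0.002], [0.002, -0.004, -1.0]]
wrist_force: [-0.8, -0.5, -2.9]
width: 28.7
finger_force: 49.9
```

{"op": "carry_out", "data": {"moves": [0, 0, 0.2, 0, 0, 0, -1, 0, 0, 0.12, 0, 0, 0, -1, 0, 0, 0, 0, 0, 0, -1]}}

```text
time: 54.35
tcp_pos: [615.3, -314.9, 28.1]
eef_rot: [[-0.084, 0.996, 0.0], [0.996, 0.084, -0.0], [-0.0, 0.0, -1.0]]
wrist_force: [0.3, -0.1, -3.0]
width: 29.1
finger_force: 49.9
```

{"op": "carry_out", "data": {"moves": [0, 0, 0.07, 0, 0, 0, -1, 0, 0, 0, 0, 0, 0, -1]}}

```text
time: 54.6
tcp_pos: [615.2, -314.9, 26.2]
eef_rot: [[-0.084, 0.996, 0.0], [0.996, 0.084, -0.0], [-0.0, 0.0, -1.0]]
wrist_force: [0.7, 0.3, -3.0]
width: 29.2
finger_force: 49.9
```

{"op": "carry_out", "data": {"moves": [0, 0, 0.04, 0, 0, 0, -1, 0, 0, 0, 0, 0, 0, -1]}}

```text
time: 54.85
tcp_pos: [615.3, -315.0, 25.6]
eef_rot: [[-0.084, 0.996, 0.0], [0.996, 0.084, -0.0], [-0.0, 0.0, -1.0]]
wrist_force: [-0.7, 0.6, -0.1]
width: 29.3
finger_force: 50.2
```

Contact. I'll release and go back for lock B.

{"op": "carry_out", "data": {"moves": [0, 0, 0, 0, 0, 0, 0.1, 0, 0, 0, 0, 0, 0, 0.2, 0, 0, 0, 0, 0, 0, 0.2, 0, 0, -0.5, 0, 0, 0, 0.2, 0, 0, -1, 0, 0, 0, 0.4, 0, 0, -1, 0, 0, 0, 0.4, 0, 0, -1, 0, 0, 0, 0.4, 0, 0, 0, 0, 0, 0.013, 0.4, 0, 0, 0, 0, 0, 0, 0.4]}}

```text
time: 55.98
tcp_pos: [614.8, -314.6, 112.1]
eef_rot: [[-0.063, 0.998, -0.001], [0.998, 0.063, 0.0], [0.0, -0.001, -1.0]]
wrist_force: [0.4, 0.2, 0.2]
width: 59.4
finger_force: 0.0
```

```bash
python3 - <<'E'
from h import *
st();plan(466.7,83.2,32,93.6)
im=optics.snapshot("scene")[:,:,::-1].copy();cv2.imwrite("pics/scene6.png",im)
d=cv2.absdiff(im,cv2.imread("pics/scene5.png")).max(2)
u=proj([[466.7,83.5,35]],"scene")[0].astype(int);print("B diff",(d[u[1]-12:u[1]+12,u[0]-12:u[0]+12]>40).sum())
E
```

```text
t 55.98 tcp [ 614.8 -314.6  112.1] R [[-0.063, 0.998, -0.001], [0.998, 0.063, 0.0], [0.0, -0.001, -1.0]] F [0.4 0.2 0.2] w 59.4 ff 0.0
yaw 93.6 q6 now -32 turn -0.0deg rz_total 0.000; then units tx 16.254 ty -4.913 tz 3.203
B diff 20
```

{"op": "carry_out", "data": {"moves": [0.956, -0.289, 0, 0, 0, 0, 0.4, 0.956, -0.289, 0, 0, 0, 0, 0.4, 0.956, -0.289, 0, 0, 0, 0, 0.4, 0.956, -0.289, 0, 0, 0, 0, 0.4, 0.956, -0.289, 0, 0, 0, 0, 0.4, 0.956, -0.289, 0, 0, 0, 0, 0.4, 0.956, -0.289, 0, 0, 0, 0, 0.4, 0.956, -0.289, 0, 0, 0, 0, 0.4, 0.956, -0.289, 0, 0, 0, 0, 0.4, 0.956, -0.289, 0, 0, 0, 0, 0.4, 0.956, -0.289, 0, 0, 0, 0, 0.4, 0.956, -0.289, 0, 0, 0, 0, 0.4, 0.956, -0.289, 0, 0, 0, 0, 0.4, 0.956, -0.289, 0, 0, 0, 0, 0.4, 0.956, -0.289, 0, 0, 0, 0, 0.4, 0.956, -0.289, 0, 0, 0, 0, 0.4, 0.956, -0.289, 0, 0, 0, 0, 0.4, 0, 0, 0, 0, 0, 0, 0.4, 0, 0, 0, 0, 0, 0, 0.4]}}

```text
time: 58.4
tcp_pos: [466.9, 82.7, 112.6]
eef_rot: [[-0.064, 0.998, 0.0], [0.998, 0.064, -0.0], [-0.0, 0.0, -1.0]]
wrist_force: [-0.3, -0.2, -0.6]
width: 59.8
finger_force: 0.0
```

```bash
python3 - <<'E'
from h import *
st();plan(466.7,83.2,32,93.6)
im=optics.snapshot("scene")[:,:,::-1].copy()
c=lambda q,x0,y0,w,h,f:cv2.resize(q[y0:y0+h,x0:x0+w],None,fx=f,fy=f,interpolation=2)
b=cv2.imread("pics/scene6.png")
cv2.imwrite("pics/s11.png",np.vstack([c(b,160,180,200,65,4),c(b,150,225,200,60,4)]))
E
```

```text
t 58.4 tcp [466.9  82.7 112.6] R [[-0.064, 0.998, 0.0], [0.998, 0.064, -0.0], [-0.0, 0.0, -1.0]] F [-0.3 -0.2 -0.6] w 59.8 ff 0.0
yaw 93.7 q6 now 5 turn -0.1deg rz_total 0.001; then units tx 0.020 ty -0.006 tz 3.222
```

View pics/s11.png

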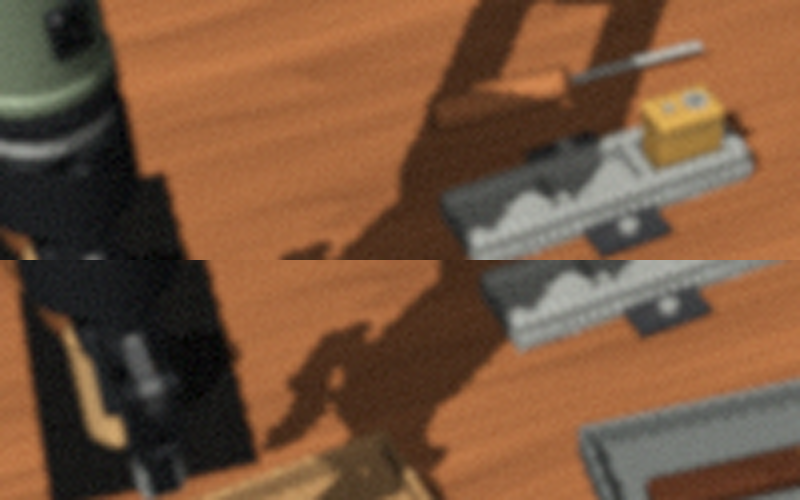

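Lock B is still in bay 2 with its pin down, so I'll grasp it. I've viewed 14 pictures now, so from here on I'll check by numbers.

{"op": "carry_out", "data": {"moves": [0, 0, 0.9, 0, 0, 0, 0.4, 0, 0, 0.9, 0, 0, 0, 0.4, 0, 0, 0.7, 0, 0, 0, 0.4, 0, 0, 0.5, 0, 0, 0, 0.4, 0, 0, 0.22, 0, 0, 0, 0.4, 0, 0, 0, 0, 0, 0, 0.4, 0, 0, 0, 0, 0, 0, -1, 0, 0, 0, 0, 0, 0, -1, 0, 0, 0, 0, 0, 0, -1, 0, 0, 0, 0, 0, 0, -1, 0, 0, 0, 0, 0, 0, -1], "newtons": 50}}

```text
time: 59.82
tcp_pos: [467.2, 82.9, 32.8]
eef_rot: [[-0.064, 0.998, 0.001], [0.998, 0.064, 0.0], [-0.0, 0.001, -1.0]]
wrist_force: [-2.2, -0.5, 4.9]
width: 29.2
finger_force: 50.0
```

{"op": "carry_out", "data": {"moves": [0, 0, -0.4, 0, 0, 0, -1, 0, 0, -0.8, 0, 0, 0, -1, 0, 0, -1, 0, 0, 0, -1, 0, 0, -1, 0, 0, 0, -1, 0, 0, -0.3, 0, 0, 0, -1, 0, 0, 0, 0, 0, 0, -1]}}

```text
time: 60.58
tcp_pos: [466.6, 82.8, 119.5]
eef_rot: [[-0.064, 0.998, 0.0], [0.998, 0.064, -0.0], [-0.0, 0.0, -1.0]]
wrist_force: [-0.2, -0.2, -4.4]
width: 29.1
finger_force: 50.1
```

```bash
python3 - <<'E'
from h import *
st()
a=np.radians(4.8)
plan(611-40*np.sin(a),-270+40*np.cos(a),35,94.8)
E
```

```text
t 60.58 tcp [466.6  82.8 119.5] R [[-0.064, 0.998, 0.0], [0.998, 0.064, -0.0], [-0.0, 0.0, -1.0]] F [-0.2 -0.2 -4.4] w 29.1 ff 50.1
yaw 93.6 q6 now 5 turn 1.2deg rz_total -0.013; then units tx -12.945 ty 4.575 tz 3.379
```

{"op": "carry_out", "data": {"moves": [0, 0, 0, 0, 0, -0.013, -1, -0.996, 0.352, 0, 0, 0, 0, -1, -0.996, 0.352, 0, 0, 0, 0, -1, -0.996, 0.352, 0, 0, 0, 0, -1, -0.996, 0.352, 0, 0, 0, 0, -1, -0.996, 0.352, 0, 0, 0, 0, -1, -0.996, 0.352, 0, 0, 0, 0, -1, -0.996, 0.352, 0, 0, 0, 0, -1, -0.996, 0.352, 0, 0, 0, 0, -1, -0.996, 0.352, 0, 0, 0, 0, -1, -0.996, 0.352, 0, 0, 0, 0, -1, -0.996, 0.352, 0, 0, 0, 0, -1, -0.996, 0.352, 0, 0, 0, 0, -1, -0.996, 0.352, 0, 0, 0, 0, -1, 0, 0, 0.9, 0, 0, 0, -1, 0, 0, 0.9, 0, 0, 0, -1, 0, 0, 0.9, 0, 0, 0, -1, 0, 0, 0.68, 0, 0, 0, -1, 0, 0, 0, 0, 0, 0, -1]}}

```text
time: 62.95
tcp_pos: [606.9, -229.9, 33.1]
eef_rot: [[-0.084, 0.996, -0.004], [0.996, 0.084, 0.001], [0.002, -0.004, -1.0]]
wrist_force: [0.1, -0.2, -3.1]
width: 28.9
finger_force: 49.9
```

{"op": "carry_out", "data": {"moves": [0, 0, 0.18, 0, 0, 0, -1, 0, 0, 0.08, 0, 0, 0, -1, 0, 0, 0, 0, 0, 0, -1]}}

```text
time: 63.32
tcp_pos: [608.2, -230.2, 29.0]
eef_rot: [[-0.084, 0.996, 0.001], [0.996, 0.084, -0.0], [-0.0, 0.001, -1.0]]
wrist_force: [0.1, -0.3, -4.2]
width: 28.8
finger_force: 50.0
```

{"op": "carry_out", "data": {"moves": [0, 0, 0.07, 0, 0, 0, -1, 0, 0, 0, 0, 0, 0, -1]}}

```text
time: 63.58
tcp_pos: [608.0, -230.2, 27.0]
eef_rot: [[-0.084, 0.996, 0.0], [0.996, 0.084, -0.0], [-0.0, 0.0, -1.0]]
wrist_force: [0.6, 0.2, -3.3]
width: 29.1
finger_force: 50.1
```

{"op": "carry_out", "data": {"moves": [0, 0, 0.04, 0, 0, 0, -1, 0, 0, 0, 0, 0, 0, -1]}}

```text
time: 63.82
tcp_pos: [608.0, -230.3, 26.9]
eef_rot: [[-0.084, 0.996, 0.001], [0.996, 0.084, -0.0], [-0.0, 0.001, -1.0]]
wrist_force: [-3.0, 1.1, 4.6]
width: 29.0
finger_force: 51.0
```

Contact. I'll release, rise and move clear.

{"op": "carry_out", "data": {"moves": [0, 0, 0, 0, 0, 0, 0.1, 0, 0, 0, 0, 0, 0, 0.2, 0, 0, 0, 0, 0, 0, 0.2, 0, 0, -0.5, 0, 0, 0, 0.2, 0, 0, -1, 0, 0, 0, 0.4, 0, 0, -1, 0, 0, 0, 0.4, 0, 0, -1, 0, 0, 0, 0.4, 0, 0, -1, 0, 0, 0, 0.4, 1, -0.5, -0.5, 0, 0, 0, 0.4, 1, -0.5, 0, 0, 0, 0, 0.4, 1, -0.5, 0, 0, 0, 0, 0.4, 1, -0.5, 0, 0, 0, 0, 0.4, 1, -0.5, 0, 0, 0, 0, 0.4, 1, -0.5, 0, 0, 0, 0, 0.4, 1, -0.5, 0, 0, 0, 0, 0.4, 1, -0.5, 0, 0, 0, 0, 0.4, 1, -0.5, 0, 0, 0, 0, 0.4, 1, -0.5, 0, 0, 0, 0, 0.4, 1, -0.5, 0, 0, 0, 0, 0.4, 0, 0, 0, 0, 0, 0, 0.4]}}

```text
time: 66.32
tcp_pos: [447.3, 33.2, 151.7]
eef_rot: [[-0.086, 0.996, 0.001], [0.996, 0.086, -0.0], [-0.0, 0.001, -1.0]]
wrist_force: [0.1, -0.2, 0.7]
width: 59.6
finger_force: 0.0
```

```bash
python3 - <<'E'
from h import *
st()
b=optics.snapshot("top")[:,:,::-1];cv2.imwrite("pics/top9.png",b);a=cv2.imread("pics/top0.png")
h=cv2.cvtColor(b,cv2.COLOR_BGR2HSV);y=((h[...,0]>=21)&(h[...,0]<=32)&(h[...,1]>140)&(h[...,2]>120)).astype(np.uint8)
n,l,s,c=cv2.connectedComponentsWithStats(y)
for i in range(1,n):
    if s[i,4]>80: print("yellow",s[i],c[i].round(1),back(c[i],48).round(1),cv2.minAreaRect(np.argwhere(l==i)[:,::-1].astype(np.float32)))
print("lock pred",proj([[611+45*.0837,-270-45*.9965,48],[611-40*.0837,-270+40*.9965,48]]).round(1))
# bright mallet head top
w=((h[...,0]>=14)&(h[...,0]<=24)&(h[...,1]<120)&(h[...,2]>190)).astype(np.uint8);n,l,s,c=cv2.connectedComponentsWithStats(w)
for i in range(1,n):
    if s[i,4]>150: print("pale",s[i],c[i].round(1),back(c[i],80).round(1))
d=(cv2.absdiff(a,b).max(2)>50).astype(np.uint8);n,l,s,c=cv2.connectedComponentsWithStats(d)
for i in range(1,n):
    if s[i,4]>25: print("chg",s[i])
E
```

```text
t 66.33 tcp [447.3  33.2 151.7] R [[-0.086, 0.996, 0.001], [0.996, 0.086, -0.0], [-0.0, 0.001, -1.0]] F [ 0.1 -0.2  0.7] w 59.6 ff 0.0
yellow [497 197  23  17 153] [509.8 204.3] [ 634.8 -416.3   48. ] ((508.5520324707031, 206.5945281982422), (10.73019027709961, 24.2868709564209), 47.121097564697266)
yellow [450 208  24  17 231] [462.1 216. ] [ 615.5 -316.1   48. ] ((461.3799743652344, 216.1599884033203), (14.283556938171387, 22.203153610229492), 81.8698959350586)
yellow [408 214  23  16 223] [420.1 221.8] [ 608.1 -229.4   48. ] ((419.2384948730469, 221.90773010253906), (14.263994216918945, 21.83011245727539), 82.87498474121094)
yellow [133 324  12  29 178] [138.1 340.7] [401.8 337.4  48. ] ((138.5, 338.0), (28.0, 11.0), 90.0)
lock pred [[461.6 216.4]
 [420.4 222. ]]
pale [184 164  20  42 288] [193.5 185.3] [699.7 221.3  80. ]
pale [388 200  85  31 649] [428.1 212. ] [ 619.6 -241.    80. ]
pale [395 219  83  31 441] [445.1 237.3] [ 566.6 -269.4   80. ]
pale [460 274  23  23 413] [470.9 285.1] [ 470.2 -309.6   80. ]
chg [234 197  98  17 824]
chg [432 212  41  28 550]
chg [454 213   8   8  49]
chg [393 218  38  27 498]
chg [411 219   9   8  53]
chg [157 237  10   8  59]
chg [147 238  37  28 558]
chg [   74   239   316   241 30891]
chg [460 274  22   7  31]
chg [104 287  17  12 100]
chg [ 96 292  38  24 388]
chg [479 300   9  24  28]
chg [475 320  15  36  66]
chg [286 326  18  14 195]
chg [ 584  405   56   42 1168]
chg [443 467  36  13 189]
```

```bash
python3 -c "
from rig import ctrl
print(ctrl.job_done())"
```

```text
the job is handed in; nothing more can be done
None
```

I handed the job in at about 66 s: the file is flat in the tray, both locks present (there were two) are pinned and standing in the carton, and the mallet is back on its head on its mat. I judged the pins fully home from the roughly 35 N stop and the pictures, not from a depth reading.

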